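# Build up a piloted lap on the mandrel

## Robot

A 7-joint arm with a two-finger parallel gripper is mounted at the origin on the work surface. World frame = base frame: x ahead of the robot, y to its left, z up, the work surface at z = 0. Lengths are in m, angles in rad, forces in N, time in s.
With the tool pointing down it reaches from about 0.35 to 0.9 m from the base axis. Payload 19.9 kg.
Tool frame: the origin (TCP) lies midway between the tips of the shut fingers; the grasp point (between the pads) lies env.grasp_offset behind it (env.grasp_offset is the distance from the TCP to the grasp point, in m); z points along the fingers, y is the direction in which the jaws open and shut (so a half turn about z gives the same grasp; the last joint's range is limited). The gripper opens to 85 mm and grips with 20 to 120 N. Pads are 22 mm wide; open, the fingers measure 114 mm over their backs; the gripper's body (76 mm by 85 mm) begins 54 mm behind the grasp point. The pads swing forward as they close: fully open they stand 13 mm farther back than shut.
Start: joints at [-1.173, 0.417, -0.01, 1.614, 0.005, 1.111, -0.053], TCP at [0.266, 0.566, 0.231] pointing down, gripper open.
Joint ranges: [-2.81, 2.81], [-0.39, 2.02], [-1.27, 1.25], [0.06, 2.57], [-1.19, 4.33], [0.19, 2], [-2.82, 2.82]. Speed limits (rad/s): [1.89, 1.89, 2.39, 2.39, 3.01, 3.01, 3.01].

## Interface

Orientations are given as a unit quaternion [w, x, y, z].
In Python, from cell import env gives the robot as it stands.
- The arm moves only by the shell command python3 -m pendant 'ROWS' [FORCE]. ROWS is JSON, a list that holds one entry, the list of rows, each a list of 7 numbers: the turn, a rotation vector about the tool's x, y, z in rad, then the shift along the tool's x, y, z in mm, then the finger opening in mm, from 0 to 85.4. A call has 1 to 20 rows; each row shifts and turns the commanded pose from where the row before left it, along the tool's axes as they then stand; what a row does not reach is not made up. A row lasts 1/10 s, in which the tool goes at most 50 mm and 8.59 degrees, less where a joint would pass 70% of its speed; a pose out of reach is approached as far as the arm can. A call is refused whole if a number of a shift passes 50 or a number of a turn 0.15, either way. A call with a gripper value outside its range is refused whole. The fingers move at their own pace and stop on an object; FORCE is the grip in N (left out, the last holds). Time passes only in rows, so rows that do not move let the fingers close. It gives the time, the measured TCP pose, the force and the opening at its end, in the units of the state.
- env.get_state(): the state, without advancing time (a new reading comes with each control period).
- env.grab_frame(name): name is "scene" or "top" or "wrist"; returns the picture (480x640x3 uint8, red, green, blue); there is no depth.
- env.camera_info(name): a dict with "fx", "fy", "cx", "cy" (pixels), "R" (3x3) and "t" (3): a world point X has camera coordinates R X + t. Camera axes: x right, y down, z forward; pixel columns grow to the right and rows downward; lengths in m; the calibration is good to about 2 mm. A picture is of the moment at which its call begins: read the wrist's pose just before it. camera_info takes no time and is no camera call; for the wrist camera it gives the pose at the moment of the call.
- env.job_done(): hands the job in, once; it reports no verdict.
The state is a dict: "t": time; "joint_pos": joint angles; "qvel": joint speeds; "joint_efforts": joint torques, N m; "position": TCP position; "orientation": TCP orientation; "ft_force": force on the tool from outside, world axes, zero at the start; "ft_torque": the same for the moment, N m; "grip_width": finger opening in m.
Only numpy, scipy, OpenCV 4.12 (cv2) and the standard library are available. Lean on these libraries where they do the work, as an engineer would, in place of code of your own. Each camera call takes 0.05 s, during which the arm holds its last target.

## Task

Build up the lap on the mandrel held in the vice: from the cradle thread the long lap sleeve on first, fully home against the mandrel's shoulder, then the short pilot bush fully home against the sleeve, and then push the bullet-shaped end cap, open end first, onto the mandrel's nose until it clicks home against the bush. Work by feel, because the mandrel is clamped a little out of line: ease each part on and never press it against the mandrel, in any direction, with more than about 3.5 kg (35 N). Drop none of the parts and leave everything else on the bench and in the cradle where it is.

Things in the scene. Friction and masses are not known exactly. Their poses are not given: they have to be found in the camera images.
- vice: a green bench vice fixed to the bench, 90 mm wide, 250 mm long, jaws' top 141 mm above the bench; origin under its centre, its x axis pointing out along the mandrel, its screw and handle on its y side. It grips a steel mandrel that stands out level to one side (along +x), axis 125 mm above the bench
- mandrel_root (a point): centre of the mandrel's shoulder face (flange 24 mm wide, 10 mm out from the jaws' side); the sleeve seats on it. Axes of the vice: x along the mandrel's nominal line to its free end, z up. Nipped by hand in soft jaws, the mandrel points up to 0.08 rad off this x axis both up or down and to either side, turned about this point: angles not measured, to be felt. It holds them under loads below 60 N
- nose_nominal (a point): where the centre of the mandrel's tip would be if it pointed true: 92 mm along x from mandrel_root, same axes. The real tip is up to 7.5 mm off in y and in z. From the shoulder: 15 mm thick for 66 mm, a 4 mm cone, then a 10 mm nose, its last 3 mm chamfered to 6 mm. 79 mm out, spring balls stand out 3 mm left and right: sleeve and bush clear them, the cap is pushed over them with 10 to 15 N and snaps home
- lap_sleeve_center (a point): centre of the long lap sleeve: a brass tube with shallow grooves round it, 30 mm outside, bore 17 mm right through (1 mm of play all round on the mandrel, mouths flared 1.5 mm), 44 mm long, 160 g; x along its axis, both ends alike. It starts lying level in the cradle. Home: its centre 22 mm from the shoulder face
- pilot_bush_center (a point): centre of the short pilot bush: a plain brass tube, 28 mm outside, bore 17 mm right through, 28 mm long, 80 g; x along its axis, both ends alike. It starts lying level in the cradle. Home: its centre 58 mm from the shoulder face
- end_cap_center (a point): a point on the axis of the brass end cap, 16 mm from its open mouth, in the middle of its grip: 28 mm outside, 40 mm long, 90 g, the first 24 mm straight and knurled, the rest a closed bullet-shaped end. x along its axis from mouth (-x) to bullet (+x). Bore 12 mm wide (1 mm of play on the nose), 22 mm deep, mouth flared to 16 mm. Starts with its mouth to the cradle's -x side. Home: this point 88 mm from the shoulder face
- cradle: a fixed wooden V cradle 270 mm long: a base board 70 mm wide, 10 mm thick, and a V-grooved strip only 23 mm wide with edges 41 mm above the bench; origin under its centre, x along the groove. In it lie, in changing order, about 62 mm apart, axes along x: the sleeve (axis 51 mm above the bench), bush and cap (50 mm) and plug gauge (48 mm). Fingers may go down on both sides of the strip
- plug_gauge: a solid stepped steel plug gauge, 26 mm in diameter and 44 mm long, with no bore, lying in the cradle among the parts; origin at the middle of its axis (x along it). A bystander
- valve_sleeve: a chrome valve sleeve, a thin-walled tube 38 mm in diameter and 100 mm tall, standing upright; origin under its centre. A bystander
- hammer: a bronze-headed dead-blow hammer lying flat, 240 mm long with a head 94 mm wide and 41 mm high; origin under its middle, x towards the head. A bystander
- bore_brush: a black bore brush on a steel shaft lying flat, 270 mm long and 24 mm thick; origin under its middle, x towards the bristles. A bystander
- compound_tin: a round tin of lapping compound, 68 mm in diameter and 50 mm tall, standing; origin under its centre. A bystander
- caliper: a steel caliper lying flat, 210 mm long, up to 9 mm thick; origin under the middle of its beam, x along the beam. A bystander
- big_ring: a brass ring lying flat, 52 mm outside, 36 mm bore, 12 mm high: too big for this mandrel; origin under its centre. A bystander
Mind the look-alikes: they are no part of the job. What is shaped like the part that bears lap_sleeve_center but turquoise is not meant.

How it is judged:
On the way, in this order (a step that is already met when the one before it is completed fails the run):
1. the lap sleeve is threaded on the mandrel and fully home against its shoulder (x of lap_sleeve_center in the frame of mandrel_root between 0.02 and 0.024 m and y of lap_sleeve_center in the frame of mandrel_root between -0.006 and 0.006 m and z of lap_sleeve_center in the frame of mandrel_root between -0.006 and 0.006 m and angle between the x axis of lap_sleeve_center and the x axis of mandrel_root, either way round below 0.2 rad), for 0.2 s.
2. the pilot bush is threaded on after it and fully home against the sleeve (all of step 1 and x of pilot_bush_center in the frame of mandrel_root between 0.056 and 0.06 m and y of pilot_bush_center in the frame of mandrel_root between -0.008 and 0.008 m and z of pilot_bush_center in the frame of mandrel_root between -0.008 and 0.008 m and angle between the x axis of pilot_bush_center and the x axis of mandrel_root, either way round below 0.2 rad), for 0.2 s.
3. the end cap has clicked home against the bush (all of step 2 and x of end_cap_center in the frame of mandrel_root between 0.086 and 0.09 m and y of end_cap_center in the frame of mandrel_root between -0.011 and 0.011 m and z of end_cap_center in the frame of mandrel_root between -0.011 and 0.011 m and angle between the x axis of end_cap_center and the x axis of mandrel_root, either way round below 0.2 rad), for 0.2 s.
At the end, for the whole second after the job is handed in: Lap sleeve, pilot bush and end cap are on the mandrel in that order, axes along it, each fully home: centre at most 2 mm farther from the shoulder face than its home distance (22, 58, 88 mm); the cap is held by its spring balls; all are released and at rest (below 20 mm/s) (all of step 3 and linear speed of each of lap_sleeve, pilot_bush, end_cap below 0.02 m/s); the robot touches nothing.
It fails at once if a part is pressed against the mandrel or vice with more than 35 N (contact force between any of lap_sleeve, pilot_bush, end_cap and vice above 35 N).
It fails at once if a part is dropped onto the bench (its centre comes below 30 mm) (height (world z) of any of lap_sleeve_center, pilot_bush_center, end_cap_center below 0.03 m).
It fails at once if a bystander is moved more than 20 mm (distance of any of plug_gauge, valve_sleeve, hammer, bore_brush, compound_tin, caliper, big_ring from where it was at the start of the episode above 0.02 m).
It also fails if it takes over 72 s, if anything falls off the work surface, if the arm or the gripper's body presses on something with over 40 N, if the wrist force passes 120 N, or if a joint passes its speed limit or range.

## Working session

There is one attempt and no reset: what is moved stays moved. The work goes in short steps, Python scripts to look and compute and a shell command to move; the robot and the scene stay as the last step left them, time stands still between calls to the robot, and variables do not carry over. Pictures are saved under pics/ and viewed, and the job is handed in when it is done.

```bash
ls; mkdir -p pics
python3 - <<'E'
from cell import env
import cv2, numpy as np
print(env.get_state(), env.grasp_offset)
for n in ("scene","top","wrist"):
    ci=env.camera_info(n); print(n,{k:np.round(v,4).tolist() for k,v in ci.items()})
    im=env.grab_frame(n); cv2.imwrite(f"pics/{n}0.png",im[:,:,::-1])
E
```

```text
pics
{'t': 0.0, 'joint_pos': array([-1.172521  ,  0.41795922, -0.01030051,  1.61418961,  0.0047139 ,
        1.11068371, -0.05299192]), 'qvel': array([ 9.05545905e-04, -7.85337726e-04, -1.75410407e-04,  1.52949573e-05,
        4.36891478e-04,  3.51047934e-04,  1.80108977e-03]), 'joint_efforts': array([ 1.88430116e-03, -8.64428115e+01,  6.79816436e-01, -4.34873486e+01,
        1.92257040e-02,  7.77032983e-03,  2.39636074e-05]), 'position': array([0.26595046, 0.56520551, 0.230663  ]), 'orientation': array([-8.11471842e-05,  2.18110050e-01,  9.75923991e-01, -6.02827987e-04]), 'ft_force': array([0.81531267, 0.29775525, 0.10275485]), 'ft_torque': array([-0.03452356, -0.03918035, -0.01145994]), 'grip_width': 0.08523967856986016} 0.0187
scene {'fx': 531.9597, 'fy': 531.9597, 'cx': 323.0683, 'cy': 245.6397, 'R': [[-0.0117, 0.9997, 0.0192], [0.6719, 0.0221, -0.7403], [-0.7406, 0.0042, -0.672]], 't': [-0.0576, -0.2854, 1.5306]}
top {'fx': 563.5585, 'fy': 563.5585, 'cx': 319.3371, 'cy': 231.375, 'R': [[0.01, -0.9998, -0.0183], [-0.9941, -0.008, -0.1079], [0.1077, 0.0192, -0.994]], 't': [0.0467, 0.5472, 0.9918]}
wrist {'fx': 423.4155, 'fy': 423.4155, 'cx': 318.1727, 'cy': 242.8545, 'R': [[0.4265, 0.9045, -0.0009], [0.8624, -0.4064, 0.3019], [0.2727, -0.1295, -0.9534]], 't': [-0.6243, -0.0386, 0.3813]}
```

View pics/scene0.png

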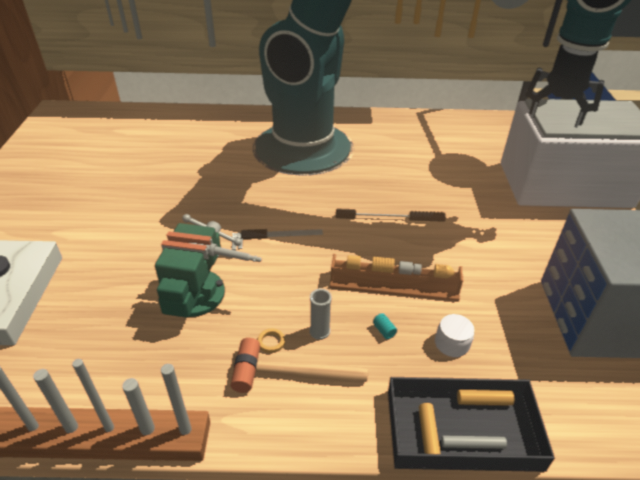

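View pics/top0.png

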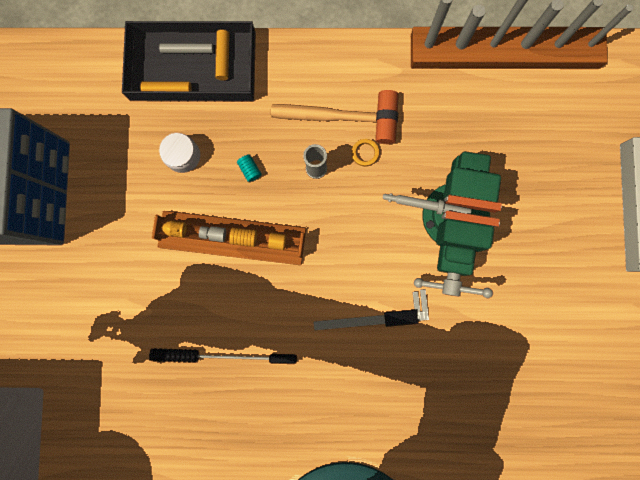

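View pics/wrist0.png

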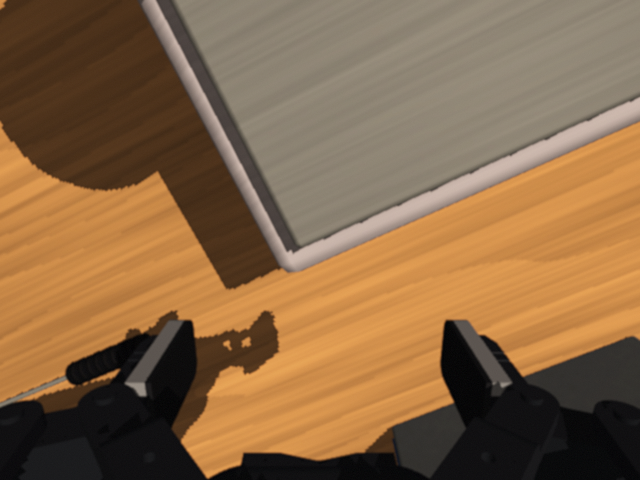

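The top picture shows the vice at right (470,215), with the mandrel pointing left to (387,197). The cradle holds, left to right, the cap (174,228), gauge (212,233), sleeve (242,237) and bush (277,241). I'll enlarge it next.

Run:
```python
import cv2
t=cv2.imread('pics/top0.png'); s=cv2.imread('pics/scene0.png')
cv2.imwrite('pics/c1.png',cv2.resize(t[195:275,145:315],None,fx=4.7,fy=4.7,interpolation=cv2.INTER_CUBIC))
cv2.imwrite('pics/c2.png',cv2.resize(t[140:305,375:510],None,fx=3.6,fy=3.6,interpolation=cv2.INTER_CUBIC))
cv2.imwrite('pics/c3.png',cv2.resize(s[240:310,320:480],None,fx=5,fy=5,interpolation=cv2.INTER_CUBIC))
cv2.imwrite('pics/c4.png',cv2.resize(s[205:325,145:275],None,fx=5,fy=5,interpolation=cv2.INTER_CUBIC))
```

```text
(no output)
```

View pics/c1.png

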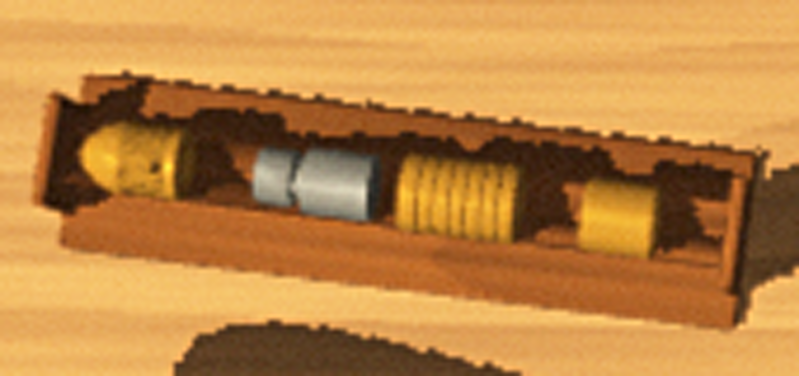

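View pics/c2.png

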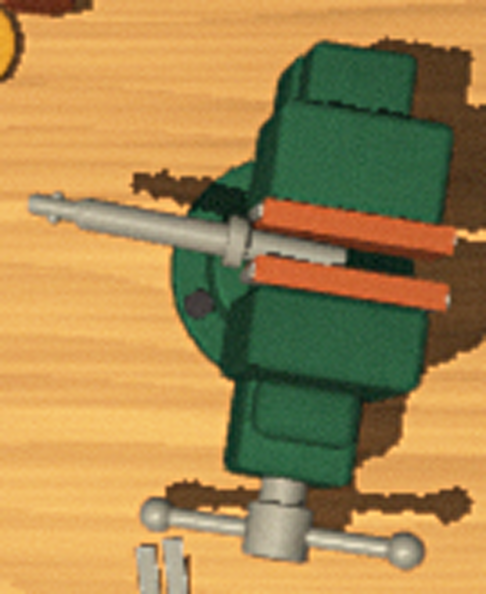

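View pics/c3.png

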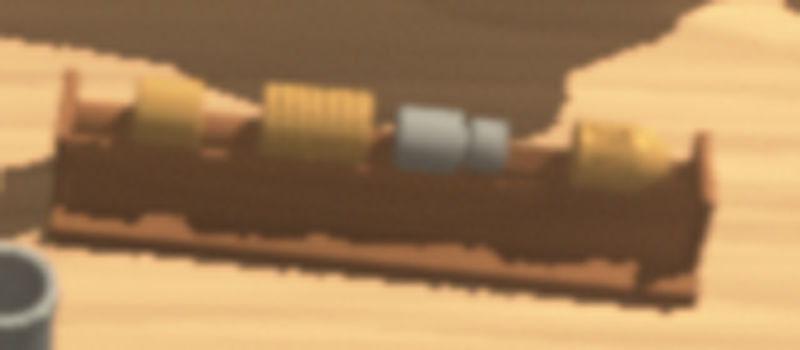

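View pics/c4.png

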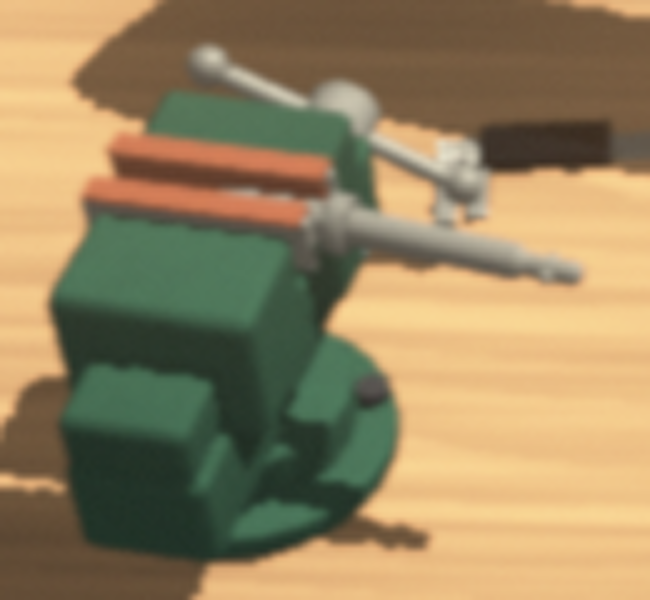

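```bash
cat > h.py <<'E'
from cell import env
import numpy as np, cv2
from scipy.spatial.transform import Rotation as Rn
def ray(ci,u,v):
    R=np.array(ci['R']);t=np.array(ci['t'])
    d=R.T@np.array([(u-ci['cx'])/ci['fx'],(v-ci['cy'])/ci['fy'],1]); return -R.T@t, d/np.linalg.norm(d)
def atz(ci,u,v,z):
    o,d=ray(ci,u,v); return o+d*(z-o[2])/d[2]
def tri(obs):
    A=np.zeros((3,3));b=np.zeros(3);rs=[ray(*o) for o in obs]
    for o,d in rs:
        P=np.eye(3)-np.outer(d,d);A+=P;b+=P@o
    X=np.linalg.solve(A,b); return X,[np.linalg.norm((np.eye(3)-np.outer(d,d))@(X-o))*1e3 for o,d in rs]
def proj(ci,X):
    c=np.array(ci['R'])@np.asarray(X)+np.array(ci['t']); return np.array([ci['fx']*c[0]/c[2]+ci['cx'],ci['fy']*c[1]/c[2]+ci['cy']])
def pose():
    s=env.get_state(); q=s['orientation']; return np.array(s['position']),Rn.from_quat([q[1],q[2],q[3],q[0]]),s
E
python3 - <<'E'
from h import *
np.set_printoptions(precision=4,suppress=True)
T=env.camera_info('top');S=env.camera_info('scene')
a=lambda x,y:(145+x/4.7,195+y/4.7)
print('sleeve',atz(T,*a(459,198),.051)); print('bush',atz(T,*a(619,218),.05)); print('capmouth',atz(T,*a(190,162),.05)); print('captip',atz(T,*a(80,158),.05));print('plug',atz(T,*a(318,184),.048))
b=lambda x,y:(375+x/3.6,140+y/3.6)
c=lambda x,y:(145+x/5,205+y/5)
for n,p,q in(('tip',b(32,205),c(575,273)),('flange',b(237,240),c(345,222))):
    print(n,atz(T,*p,.125),atz(S,*q,.125),tri([(T,*p),(S,*q)]))
for p in [(262,208),(455,238),(250,270),(448,300)]: print('jaw',atz(T,*b(*p),.141))
d=lambda x,y:(320+x/5,240+y/5)
print('S sleeve',atz(S,*d(318,122),.051),'bush',atz(S,*d(168,110),.05))
p,r,s=pose();print(r.as_matrix())
ci=env.camera_info('wrist');R=np.array(ci['R']);o=-R.T@np.array(ci['t'])
print('cam in tool',r.as_matrix().T@(o-p),'\n',(R@r.as_matrix()).T)
E
```

```text
sleeve [0.5331 0.1875 0.051 ]
bush [0.5261 0.1268 0.05  ]
capmouth [0.5461 0.2905 0.05  ]
captip [0.5473 0.3326 0.05  ]
plug [0.5383 0.2419 0.048 ]
tip [ 0.5945 -0.0562  0.125 ] [ 0.6034 -0.0562  0.125 ] (array([ 0.5958, -0.0572,  0.1177]), [np.float64(0.2372951603509093), np.float64(0.2372951603508976)])
flange [ 0.579  -0.1497  0.125 ] [ 0.578  -0.1467  0.125 ] (array([ 0.5787, -0.148 ,  0.1258]), [np.float64(1.4750936605761857), np.float64(1.4750936605761558)])
jaw [ 0.5911 -0.1579  0.141 ]
jaw [ 0.5781 -0.2438  0.141 ]
jaw [ 0.5629 -0.1521  0.141 ]
jaw [ 0.5501 -0.24    0.141 ]
S sleeve [0.5326 0.1884 0.051 ] bush [0.5264 0.1265 0.05  ]
[[-0.9048  0.4257 -0.0003]
 [ 0.4257  0.9048 -0.0009]
 [-0.0001 -0.0009 -1.    ]]
cam in tool [ 0.0777 -0.0002 -0.1438] 
 [[-0.0009 -0.9534 -0.3018]
 [ 1.     -0.0009 -0.0001]
 [-0.0002 -0.3018  0.9534]]
```

```bash
cat >> h.py <<'E'
def target_R(ang,pitch=0.,roll=0.):
    """tool x along world heading ang (rad from +x), elevated by pitch; tool z down"""
    x=np.array([np.cos(ang)*np.cos(pitch),np.sin(ang)*np.cos(pitch),np.sin(pitch)])
    z=np.array([0,0,-1.]); z=z-x*(z@x); z/=np.linalg.norm(z); y=np.cross(z,x)
    return Rn.from_matrix(np.c_[x,y,z])
def go(P,R):
    p,r,s=pose()
    print('turn(tool,rad)',np.round((r.inv()*R).as_rotvec(),4),'then shift(mm)',np.round(R.inv().apply(np.asarray(P)-p)*1e3,1),'| shift before turn',np.round(r.inv().apply(np.asarray(P)-p)*1e3,1))
    print('pos',np.round(p,4),'F',np.round(s['ft_force'],1),'Ttool',np.round(s['ft_torque'],2),'w',round(s['grip_width']*1e3,1),'t',round(s['t'],2))
E
python3 - <<'E'
from h import *
a=np.array([np.cos(1.385),np.sin(1.385),0]); 
R=target_R(1.385); y=R.as_matrix()[:,1]; print(y)
c=np.array([.587,-.105,.215])-0.01*a
go(c-0.06*y,R)
E
```

```text
[ 0.98278946 -0.18472921  0.        ]
turn(tool,rad) [-7.0000e-04  7.0000e-04  1.3168e+00] then shift(mm) [-609.5  379.3   15.8] | shift before turn [-520.3 -494.6   16.3]
pos [0.266  0.5653 0.2308] F [-0.1  0.3 -0.6] Ttool [-0.03 -0.01 -0.04] w 85.3 t 0.15
```

```bash
python3 -m pendant '[[[0,0,0,-34.7,-33,1,85],[0,0,0,-34.7,-33,1,85],[0,0,0,-34.7,-33,1,85],[0,0,0,-34.7,-33,1,85],[0,0,0,-34.7,-33,1,85],[0,0,0,-34.7,-33,1,85],[0,0,0,-34.7,-33,1,85],[0,0,0,-34.7,-33,1,85],[0,0,0,-34.7,-33,1,85],[0,0,0,-34.7,-33,1,85],[0,0,0,-34.7,-33,1,85],[0,0,0,-34.7,-33,1,85],[0,0,0,-34.7,-33,1,85],[0,0,0,-34.7,-33,1,85],[0,0,0,-34.7,-33,1,85]]]'
python3 -m pendant '[[[0,0,0.146,0,0,0,85],[0,0,0.146,0,0,0,85],[0,0,0.146,0,0,0,85],[0,0,0.146,0,0,0,85],[0,0,0.146,0,0,0,85],[0,0,0.146,0,0,0,85],[0,0,0.146,0,0,0,85],[0,0,0.146,0,0,0,85],[0,0,0.146,0,0,0,85],[0,0,0,0,0,0,85]]]'
python3 - <<'E'
from h import *
a=np.array([np.cos(1.385),np.sin(1.385),0]); 
R=target_R(1.385); y=R.as_matrix()[:,1]
c=np.array([.587,-.105,.215])-0.01*a
go(c-0.06*y,R); go(c+.06*y,R)
np.save('w1.npy',np.array(env.camera_info('wrist'),dtype=object),allow_pickle=True)
cv2.imwrite('pics/w1.png',env.grab_frame('wrist')[:,:,::-1])
E
```

```text
t: 1.65
position: [0.5266, -0.1058, 0.2163]
orientation: [0.0, 0.218, 0.976, 0.0]
ft_force: [0.6, 0.6, 0.8]
grip_width: 0.085
t: 2.65
position: [0.5262, -0.1038, 0.2162]
orientation: [-0.0, 0.77, 0.639, -0.0]
ft_force: [-0.6, 0.3, -0.1]
grip_width: 0.0851
turn(tool,rad) [-0.0003  0.0004  0.0002] then shift(mm) [ 0.1 -0.1  1.2] | shift before turn [ 0.1 -0.1  1.2]
pos [ 0.5262 -0.1038  0.2162] F [-0.6  0.3 -0.1] Ttool [-0.03 -0.    0.04] w 85.1 t 2.65
turn(tool,rad) [-0.0003  0.0004  0.0002] then shift(mm) [1.000e-01 1.199e+02 1.200e+00] | shift before turn [1.000e-01 1.199e+02 1.100e+00]
pos [ 0.5262 -0.1038  0.2162] F [-0.6  0.3 -0.1] Ttool [-0.03 -0.    0.04] w 85.1 t 2.65
```

View pics/w1.png

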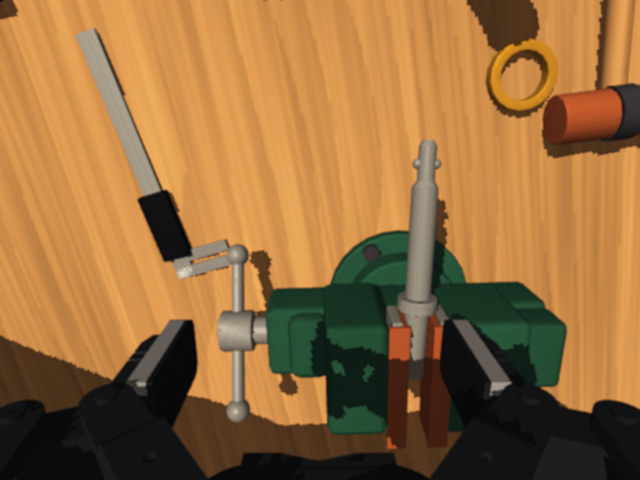

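The mandrel is in clear view: tip at (429,143), cone at (424,183), flange front at (417,300). Next is the second view, 120 mm to the side.

```bash
python3 -m pendant '[[[0,0,0,0,40,0,85],[0,0,0,0,40,0,85],[0,0,0,0,40,0,85],[0,0,0,0,0,0,85],[0,0,0,0,0,0,85]]]'
python3 - <<'E'
from h import *
np.save('w2.npy',np.array(env.camera_info('wrist'),dtype=object),allow_pickle=True)
im=env.grab_frame('wrist')[:,:,::-1]
cv2.imwrite('pics/w2.png',im)
a=cv2.imread('pics/w1.png')
cv2.imwrite('pics/w1c.png',cv2.resize(a[130:330,350:500],None,fx=3,fy=3,interpolation=cv2.INTER_CUBIC))
E
```

```text
t: 3.2
position: [0.6442, -0.1263, 0.2154]
orientation: [-0.0, 0.768, 0.641, -0.001]
ft_force: [-1.1, 0.1, 0.9]
grip_width: 0.0849
```

View pics/w2.png

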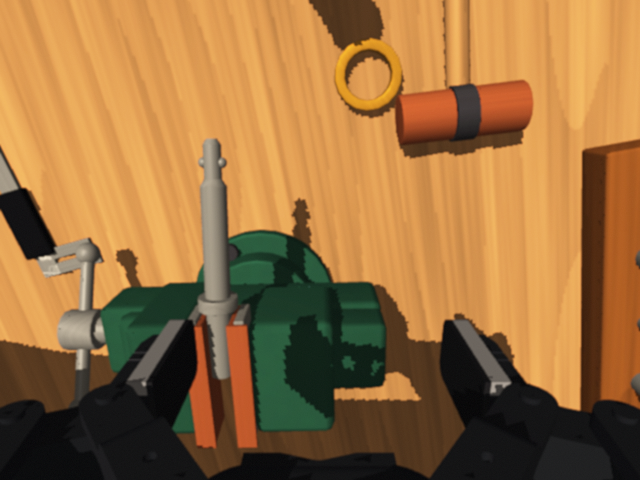

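View pics/w1c.png

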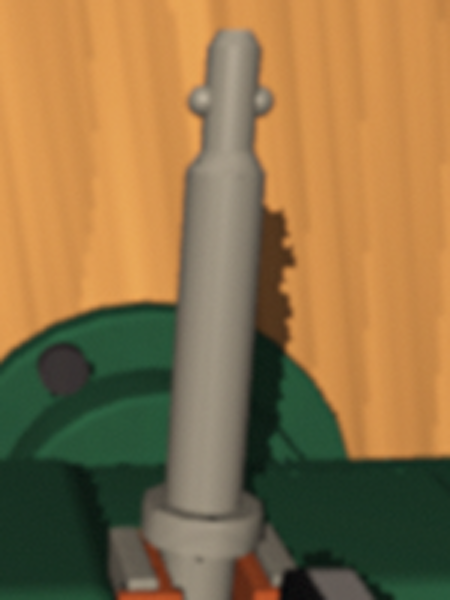

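```bash
cat > fit.py <<'E'
from h import *
from scipy.optimize import least_squares
np.set_printoptions(precision=4,suppress=True)
def edges(im,rows,x0,x1,lo=None):
    s=cv2.cvtColor(im,cv2.COLOR_BGR2HSV)[:,:,1].astype(float)
    out=[]
    for r in rows:
        l=s[r,x0:x1]; th=95
        m=l<th; 
        if not m.any(): continue
        # longest run
        idx=np.where(m)[0]; runs=np.split(idx,np.where(np.diff(idx)>1)[0]+1); run=max(runs,key=len)
        a,b=run[0],run[-1]
        L=a-(th-l[a])/(l[a-1]-l[a]) if a>0 else a
        Rr=b+(th-l[b])/(l[b+1]-l[b]) if b+1<len(l) else b
        out.append((r,x0+L,x0+Rr))
    return np.array(out)
E
python3 - <<'E'
from fit import *
obs=[];
for n,x0,x1 in(('w1',395,450),('w2',190,240)):
    im=cv2.imread(f'pics/{n}.png'); e=edges(im,range(192,288,3),x0,x1); ci=np.load(n+'.npy',allow_pickle=True).item()
    w=e[:,2]-e[:,1]; print(n,e[[0,8,16,24,-1]])
    for r,l,rr in e: obs+= [ray(ci,l,r)+(0,),ray(ci,rr,r)+(1,)]
def dist(p,rad=.0075):
    P=np.array([p[0],-.1,p[1]]); u=np.array([p[2],1,p[3]]);u/=np.linalg.norm(u)
    out=[]
    for o,d,k in obs:
        n=np.cross(u,d);n/=np.linalg.norm(n); s=(o-P)@n
        out.append((abs(s)-p[4])*1e3)
    return np.array(out)
f=least_squares(lambda p:dist(p),[.587,.121,.185,-.05,.0075],x_scale=[.01,.01,.1,.1,.001],loss='soft_l1',f_scale=.3)
print('free rad',f.x,np.sqrt((f.fun**2).mean()))
f=least_squares(lambda p:dist(np.r_[p,.0075]),[.587,.121,.185,-.05],x_scale=[.01,.01,.1,.1],loss='soft_l1',f_scale=.3)
print(f.x,np.sqrt((f.fun**2).mean()))
print('heading',np.pi/2-np.arctan(f.x[2]),'elev',np.arctan(f.x[3]/np.hypot(1,f.x[2])))
E
```

```text
w1 [[192.     411.6441 437.0189]
 [216.     410.0769 436.0962]
 [240.     407.25   435.4828]
 [264.     405.7111 433.5647]
 [285.     404.0577 432.1081]]
w2 [[192.     200.0476 225.3284]
 [216.     201.1702 226.1746]
 [240.     202.4038 228.5   ]
 [264.     202.8103 229.6207]
 [285.     202.5429 230.5094]]
free rad [ 0.5876  0.123   0.1979 -0.0834  0.0075] 1.0781502104454428
[ 0.5876  0.123   0.1982 -0.0844] 1.0761571543989796
heading 1.375107351028004 elev -0.08262593396912027
```

Run:
```python
from fit import *
obs=[];
for k,(n,x0,x1) in enumerate((('w1',395,450),('w2',190,240))):
    im=cv2.imread(f'pics/{n}.png'); e=edges(im,range(192,288,3),x0,x1); ci=np.load(n+'.npy',allow_pickle=True).item()
    for r,l,rr in e: obs+= [ray(ci,l,r)+(-1,k),ray(ci,rr,r)+(1,k)]
    if k==0: sg=None
def res(p):
    P=np.array([p[0],-.1,p[1]]); u=np.array([p[2],1,p[3]]);u/=np.linalg.norm(u)
    return np.array([(((o-P)@np.cross(u,d))/np.linalg.norm(np.cross(u,d))-s*.0075*SG)*1e3 for o,d,s,k in obs])
for SG in(1,-1):
    f=least_squares(res,[.587,.121,.185,-.05],x_scale=[.01,.01,.1,.1])
    print(SG,f.x,np.sqrt((f.fun**2).mean()))
    K=np.array([(s,k) for o,d,s,k in obs])
    for k in(0,1):
        for s in(-1,1):
            m=(K[:,0]==s)&(K[:,1]==k); print(k,s,f.fun[m][::4].round(2))
    print('heading',np.pi/2-np.arctan(f.x[2]),'elev',np.arctan(f.x[3]/np.hypot(1,f.x[2])))
```

```text
1 [0.5876 0.1315 0.1932 0.0596] 15.10341520101459
0 -1 [16.88 16.77 16.62 16.44 17.05 16.99 16.76 16.66]
0 1 [-11.48 -12.07 -12.35 -12.56 -13.43 -13.59 -13.83 -14.  ]
1 -1 [11.75 12.04 12.32 12.7  12.86 13.21 13.87 14.64]
1 1 [-16.54 -16.31 -16.09 -15.85 -16.44 -21.61 -16.12 -15.74]
heading 1.3799205362926883 elev 0.05849949362016533
-1 [ 0.5876  0.123   0.1917 -0.0566] 1.0600789350073059
0 -1 [-0.45 -0.38 -0.35 -0.34  0.48  0.62  0.58  0.67]
0 1 [ 0.59  0.2   0.13  0.15 -0.51 -0.42 -0.43 -0.35]
1 -1 [-0.4  -0.3  -0.22 -0.03 -0.09  0.06  0.51  1.07]
1 1 [ 0.71  0.79  0.85  0.93  0.15 -5.34  0.14  0.34]
heading 1.3814141776898823 elev -0.05554277151399519
```

```bash
cat >> fit.py <<'E'
def gedge(im,r,xp,win=5):
    g=cv2.GaussianBlur(im,(0,0),0.8).astype(float)
    row=g[r-1:r+2].mean(0); d=np.linalg.norm(row[2:]-row[:-2],axis=1)  # index i -> pixel i+1
    a=int(round(xp))-win; seg=d[a-1:a+2*win]; i=int(np.argmax(seg)); 
    if i in(0,len(seg)-1): return np.nan
    y0,y1,y2=seg[i-1:i+2]; return a+i+0.5*(y0-y2)/(y0-2*y1+y2)
def gather(lst):
    obs=[]
    for k,(im,ci,rows,Lp,Rp) in enumerate(lst):
        for s,Q in((-1,Lp),(1,Rp)):
            (r0,x0),(r1,x1)=Q; pts=[]
            for r in rows:
                x=gedge(im,r,x0+(x1-x0)*(r-r0)/(r1-r0),4)
                if np.isfinite(x): pts.append((x,r))
            pts=np.array(pts,np.float32)
            vx,vy,cx,cy=cv2.fitLine(pts,cv2.DIST_HUBER,0,.01,.01).ravel()
            rs=(pts[:,0]-cx)*vy-(pts[:,1]-cy)*vx
            print(k,s,'line rms px',rs.std().round(2),'n',len(pts),'slope',(vx/vy).round(4))
            ok=abs(rs)<0.8
            obs+=[ray(ci,x,y)+(s,k) for x,y in pts[ok]]
    return obs
def fitaxis(obs,rad=.0075,p0=(.587,.121,.185,-.05),free=False):
    def res(p):
        P=np.array([p[0],-.1,p[1]]); u=np.array([p[2],1,p[3]]);u/=np.linalg.norm(u)
        rr=p[4] if free else rad
        return np.array([(((o-P)@np.cross(u,d))/np.linalg.norm(np.cross(u,d))+s*rr)*1e3 for o,d,s,k in obs])
    p0=list(p0)+([rad] if free else [])
    f=least_squares(res,p0,x_scale=[.01,.01,.1,.1,.001][:len(p0)],loss='soft_l1',f_scale=.2)
    K=np.array([(s,k) for o,d,s,k in obs]);r=res(f.x)
    print(f.x,'rms',np.sqrt((r**2).mean()).round(3),[(k,s,r[(K[:,0]==s)&(K[:,1]==k)].mean().round(2)) for k in sorted(set(K[:,1])) for s in(-1,1)])
    print('heading',(np.pi/2-np.arctan(f.x[2])).round(4),'elev',np.arctan(f.x[3]/np.hypot(1,f.x[2])).round(4))
    return f.x
E
python3 - <<'E'
from fit import *
L=[]
for n,Lp,Rp in(('w1',((192,411.6),(285,404.0)),((192,437.5),(285,432.2))),('w2',((192,201),(285,203)),((192,225.5),(285,230.5)))):
    L.append((cv2.imread(f'pics/{n}.png'),np.load(n+'.npy',allow_pickle=True).item(),range(194,286,2),Lp,Rp))
o=gather(L); fitaxis(o); fitaxis(o,free=True)
E
```

```text
0 -1 line rms px 0.31 n 46 slope -0.0471
0 1 line rms px 0.71 n 46 slope -0.0609
1 -1 line rms px 0.63 n 43 slope 0.049
1 1 line rms px 0.07 n 22 slope 0.0334
[ 0.5874  0.1224  0.1922 -0.091 ] rms 0.345 [(np.int64(0), -1, np.float64(-0.45)), (np.int64(0), 1, np.float64(0.37)), (np.int64(1), -1, np.float64(-0.02)), (np.int64(1), 1, np.float64(0.09))]
heading 1.3809 elev -0.0892
[ 0.5873  0.1226  0.1939 -0.1126  0.0072] rms 0.203 [(np.int64(0), -1, np.float64(-0.14)), (np.int64(0), 1, np.float64(0.13)), (np.int64(1), -1, np.float64(0.12)), (np.int64(1), 1, np.float64(-0.27))]
heading 1.3793 elev -0.1101
```

Run:
```python
import cv2,numpy as np
a=cv2.imread('pics/w1.png')[175:300,395:450]; b=cv2.imread('pics/w2.png')[175:300,190:245]
z=np.hstack([cv2.resize(i,None,fx=4.8,fy=4.8,interpolation=cv2.INTER_NEAREST) for i in(a,b)])
cv2.imwrite('pics/z12.png',z)
im=cv2.imread('pics/w1.png'); print(im[230,402:442].tolist()); print(im[280,398:440].tolist())
```

```text
[[59, 109, 157], [60, 111, 159], [61, 112, 160], [61, 113, 162], [61, 115, 164], [63, 115, 163], [65, 105, 144], [72, 93, 113], [84, 97, 106], [94, 108, 114], [102, 116, 124], [108, 124, 132], [113, 130, 139], [117, 133, 143], [120, 137, 147], [125, 141, 151], [128, 144, 155], [129, 146, 156], [129, 147, 157], [130, 147, 157], [131, 149, 159], [132, 150, 159], [128, 146, 155], [125, 143, 152], [121, 138, 148], [118, 134, 143], [114, 130, 139], [112, 127, 137], [106, 121, 129], [100, 114, 121], [93, 105, 113], [79, 90, 98], [66, 76, 83], [49, 62, 76], [34, 53, 77], [29, 53, 81], [29, 54, 83], [31, 55, 83], [30, 54, 83], [29, 53, 81]]
[[58, 86, 41], [58, 87, 40], [58, 87, 40], [58, 86, 39], [60, 87, 40], [58, 88, 40], [59, 87, 43], [62, 83, 57], [71, 86, 82], [85, 97, 104], [96, 110, 118], [104, 117, 127], [111, 127, 135], [114, 131, 140], [119, 136, 145], [121, 139, 149], [126, 143, 153], [127, 144, 154], [126, 144, 154], [126, 144, 154], [127, 145, 154], [128, 146, 157], [127, 145, 155], [125, 142, 152], [123, 139, 149], [120, 135, 145], [115, 130, 140], [110, 127, 136], [108, 122, 131], [101, 114, 123], [93, 106, 113], [83, 93, 102], [70, 79, 86], [52, 59, 60], [29, 37, 29], [20, 29, 15], [20, 30, 13], [20, 30, 14], [22, 31, 16], [22, 32, 15], [23, 31, 16], [25, 37, 17]]
```

View pics/z12.png

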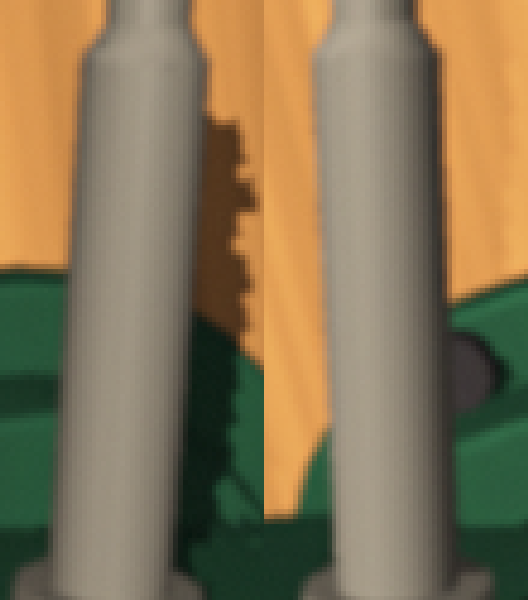

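```bash
cat >> fit.py <<'E'
def gedge(im,r,xp,win=4,side=None):
    row=im[r].astype(float); s=side; n=7
    xs=int(round(xp))
    bg=np.median([row[xs+s*k] for k in(5,6,7)],axis=0); 
    # fg: extrapolate from inside 2..4 px
    fg=row[xs-s*2]*1.5-row[xs-s*4]*0.5
    d=fg-bg; w=1/ (1.) 
    ks=np.arange(-4,6); a=np.array([(row[xs+s*k]-bg)@d/(d@d) for k in ks])  # going outward, a 1->0
    # area method: edge = sum of alpha clipped
    for i in range(len(ks)-1,0,-1):
        if a[i]<.5<=a[i-1]: return xs+s*(ks[i-1]+(a[i-1]-.5)/(a[i-1]-a[i]))
    return np.nan
def gather(lst,tol=.6,verbose=True):
    obs=[]
    for k,(im,ci,rows,Lp,Rp) in enumerate(lst):
        for s,Q in((-1,Lp),(1,Rp)):
            (r0,x0),(r1,x1)=Q; pts=[]
            for r in rows:
                x=gedge(im,r,x0+(x1-x0)*(r-r0)/(r1-r0),4,s)
                if np.isfinite(x): pts.append((x,r))
            pts=np.array(pts,np.float32)
            vx,vy,cx,cy=cv2.fitLine(pts,cv2.DIST_HUBER,0,.01,.01).ravel()
            rs=(pts[:,0]-cx)*vy-(pts[:,1]-cy)*vx; ok=abs(rs)<tol
            if verbose: print(k,s,'line rms px',rs[ok].std().round(2),'n',ok.sum(),len(pts),'slope',(vx/vy).round(4),'x@mid',(cx+(240-cy)*vx/vy).round(2))
            obs+=[ray(ci,x,y)+(s,k) for x,y in pts[ok]]
    return obs
E
cat > run1.py <<'E'
from fit import *
L=[]
for n,Lp,Rp in(('w1',((230,408.9),(280,405.7)),((230,435),(280,431.3))),('w2',((195,200.5),(285,204)),((195,226),(285,229.5)))):
    L.append((cv2.imread(f'pics/{n}.png'),np.load(n+'.npy',allow_pickle=True).item(),range(194,288,2),Lp,Rp))
o=gather(L); fitaxis(o); fitaxis(o,free=True)
E
python3 run1.py
```

```text
0 -1 line rms px 0.18 n 47 47 slope -0.0547 x@mid 407.99
0 1 line rms px 0.17 n 45 47 slope -0.0742 x@mid 434.12
1 -1 line rms px 0.11 n 40 46 slope 0.0475 x@mid 201.86
1 1 line rms px 0.19 n 42 46 slope 0.0387 x@mid 228.15
[ 0.5875  0.1229  0.1957 -0.079 ] rms 0.141 [(np.int64(0), -1, np.float64(-0.12)), (np.int64(0), 1, np.float64(0.1)), (np.int64(1), -1, np.float64(-0.06)), (np.int64(1), 1, np.float64(0.09))]
heading 1.3775 elev -0.0773
[ 0.5874  0.123   0.1954 -0.0786  0.0074] rms 0.102 [(np.int64(0), -1, np.float64(-0.02)), (np.int64(0), 1, np.float64(0.02)), (np.int64(1), -1, np.float64(0.02)), (np.int64(1), 1, np.float64(-0.02))]
heading 1.3778 elev -0.0769
```

```bash
cat > ax.py <<'E'
from h import *
P0=np.array([.5875,-.1,.123]); U=np.array([.1955,1,-.0788]); U/=np.linalg.norm(U)
def onaxis(ci,u,v):
    o,d=ray(ci,u,v); 
    A=np.array([[U@U,-U@d],[U@d,-d@d]]); s,t=np.linalg.solve(A,[U@(o-P0),d@(o-P0)]); return s,np.linalg.norm(P0+s*U-o-t*d)*1e3
E
python3 - <<'E'
from ax import *
import cv2
c1=np.load('w1.npy',allow_pickle=True).item();c2=np.load('w2.npy',allow_pickle=True).item()
print('balls',onaxis(c1,427.3,163.3)); print('tip',onaxis(c1,428.3,140.7)); print('flange',onaxis(c1,417.5,305))
a=cv2.imread('pics/w2.png')[130:330,150:300]
cv2.imwrite('pics/w2c.png',cv2.resize(a,None,fx=3,fy=3,interpolation=cv2.INTER_CUBIC))
s,_=onaxis(c1,427.3,163.3); r=P0+(s-.079)*U; print('root',r,'tip',P0+(s+.013)*U)
print(proj(c2,P0+s*U))
E
```

```text
balls (np.float64(0.03311753415479479), np.float64(0.7510307461391754))
tip (np.float64(0.04540901999056187), np.float64(0.507945324455757))
flange (np.float64(-0.051246779572864), np.float64(0.3482969574341551))
root [ 0.57872284 -0.14489595  0.1265378 ] tip [ 0.59632213 -0.05487404  0.11944407]
[211.75170216 162.28429534]
```

View pics/w2c.png

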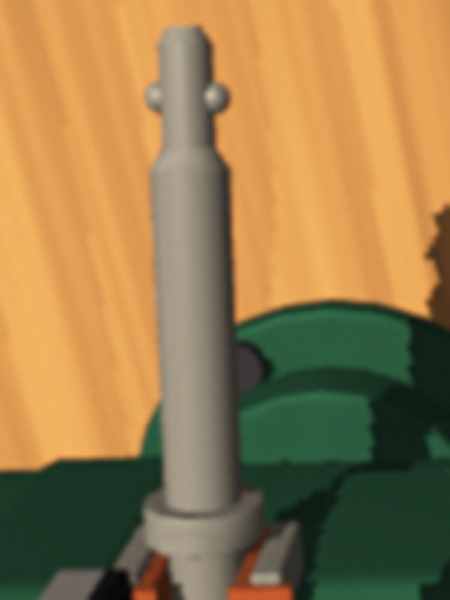

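Run:
```python
from h import *
R=target_R(1.46); a=R.as_matrix()[:,0]
go(np.array([.5331,.1875,.15])-0.02*a,R)
```

```text
turn(tool,rad) [-0.0009  0.0002 -0.0698] then shift(mm) [ 279.5 -144.6   65.9] | shift before turn [ 268.7 -163.7   66. ]
pos [ 0.6437 -0.1261  0.2159] F [-0.8 -0.6 -0.5] Ttool [-0.03 -0.    0.02] w 85.0 t 3.25
```

```bash
python3 -m pendant '[[[0,0,-0.07,0,0,0,85],[0,0,0,40,-20.7,6,85],[0,0,0,40,-20.7,6,85],[0,0,0,40,-20.7,10,85],[0,0,0,40,-20.7,11,85],[0,0,0,40,-20.7,11,85],[0,0,0,40,-20.7,11,85],[0,0,0,39.5,-20.4,11,85],[0,0,0,0,0,0,85],[0,0,0,0,0,0,85]]]'
python3 - <<'E'
from h import *
R=target_R(1.46); a=R.as_matrix()[:,0]
go(np.array([.5331,.1875,.15])-0.02*a,R)
np.save('w3.npy',np.array(env.camera_info('wrist'),dtype=object),allow_pickle=True)
cv2.imwrite('pics/w3.png',env.grab_frame('wrist')[:,:,::-1])
E
```

```text
t: 4.25
position: [0.5311, 0.169, 0.1506]
orientation: [-0.0, 0.745, 0.667, 0.0]
ft_force: [-0.1, -1.0, 0.3]
grip_width: 0.0848
turn(tool,rad) [-0.0003 -0.0005  0.0017] then shift(mm) [-1.4 -0.   0.6] | shift before turn [-1.4 -0.   0.6]
pos [0.5311 0.169  0.1506] F [-0.1 -1.   0.3] Ttool [-0.01 -0.01 -0.  ] w 84.8 t 4.25
```

View pics/w3.png

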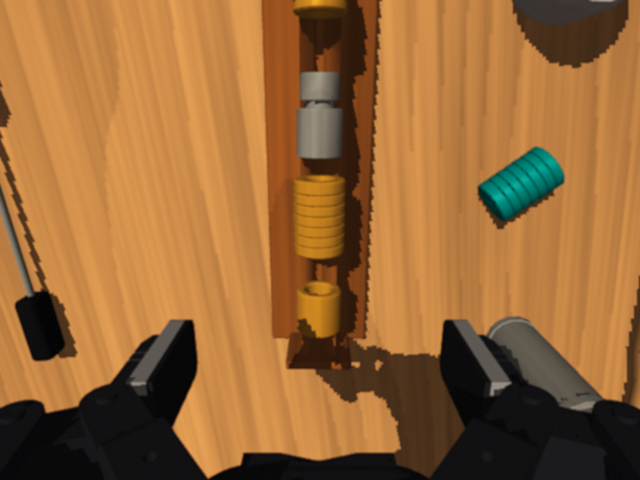

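Run:
```python
from h import *
c=np.load('w3.npy',allow_pickle=True).item()
im=cv2.imread('pics/w3.png'); cv2.imwrite('pics/w3c.png',cv2.resize(im[165:350,260:380],None,fx=3.2,fy=3.2,interpolation=cv2.INTER_CUBIC))
for n,u,v,z in [('sl low end top',319.5,257,.066),('sl far face ctr-ish',319.5,180,.051),('sl mid',319.5,217,.06),('bush low end',319,336,.064),('bush far face',319,288,.05)]: print(n,atz(c,u,v,z))
print(env.camera_info('wrist')['t']-c['t'])
```

```text
sl low end top [0.53089006 0.16550854 0.066     ]
sl far face ctr-ish [0.53546463 0.20697142 0.051     ]
sl mid [0.53330234 0.18741369 0.06      ]
bush low end [0.52492158 0.11376995 0.064     ]
bush far face [0.52775938 0.13945128 0.05      ]
[-3.82442376e-04  1.13684110e-04 -1.90200559e-05]
```

View pics/w3c.png

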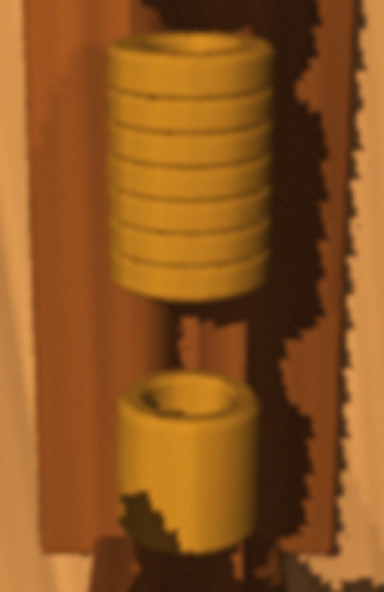

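```bash
python3 -m pendant '[[[0,0,0,18,0,10,85],[0,0,0,0,0,25,70],[0,0,0,0,0,25,60],[0,0,0,0,0,25,60],[0,0,0,0,0,18,60],[0,0,0,0,0,10,60],[0,0,0,0,0,5,60],[0,0,0,0,0,0,60],[0,0,0,0,0,0,60]]]'
python3 - <<'E'
from h import *
go([.533,.187,.032],target_R(1.46))
cv2.imwrite('pics/w4.png',env.grab_frame('wrist')[:,:,::-1])
E
```

```text
t: 5.2
position: [0.5347, 0.1861, 0.0331]
orientation: [0.0, 0.746, 0.666, 0.0]
ft_force: [0.0, 0.1, 0.8]
grip_width: 0.0604
turn(tool,rad) [ 0.0009 -0.0005 -0.0024] then shift(mm) [ 0.7 -1.8  1.1] | shift before turn [ 0.7 -1.8  1.1]
pos [0.5347 0.1861 0.0331] F [0.  0.1 0.8] Ttool [ 0.02 -0.02  0.01] w 60.4 t 5.2
```

View pics/w4.png

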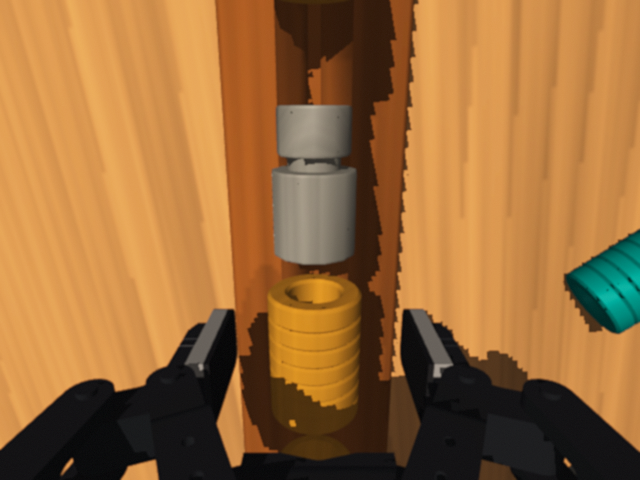

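```bash
python3 -m pendant '[[[0,0,0,0.7,-1.7,1,50],[0,0,0,0,0,0,40],[0,0,0,0,0,0,36],[0,0,0,0,0,0,32],[0,0,0,0,0,0,25],[0,0,0,0,0,0,20],[0,0,0,0,0,0,20],[0,0,0,0,0,0,20]]]' 35
python3 -m pendant '[[[0,0,0,0,0,-2,20],[0,0,0,0,0,-4,20],[0,0,0,0,0,-6,20],[0,0,0,0,0,-10,20],[0,0,0,0,0,-15,20],[0,0,0,0,0,-15,20],[0,0,0,0,0,0,20],[0,0,0,0,0,0,20]]]'
python3 - <<'E'
from h import *
go([.533,.187,.032],target_R(1.46))
np.save('w5.npy',np.array(env.camera_info('wrist'),dtype=object),allow_pickle=True)
cv2.imwrite('pics/w5.png',env.grab_frame('wrist')[:,:,::-1])
E
```

```text
t: 6.05
position: [0.5334, 0.187, 0.0317]
orientation: [0.0, 0.746, 0.666, 0.001]
ft_force: [5.0, -0.6, 3.7]
grip_width: 0.0292
t: 6.85
position: [0.5327, 0.1872, 0.0839]
orientation: [0.0, 0.746, 0.666, 0.001]
ft_force: [-0.2, 0.1, -2.2]
grip_width: 0.0294
turn(tool,rad) [ 0.0007 -0.0007 -0.002 ] then shift(mm) [-0.2  0.3 51.9] | shift before turn [-0.2  0.3 51.9]
pos [0.5327 0.1872 0.0839] F [-0.2  0.1 -2.2] Ttool [0.02 0.04 0.01] w 29.4 t 6.85
```

View pics/w5.png

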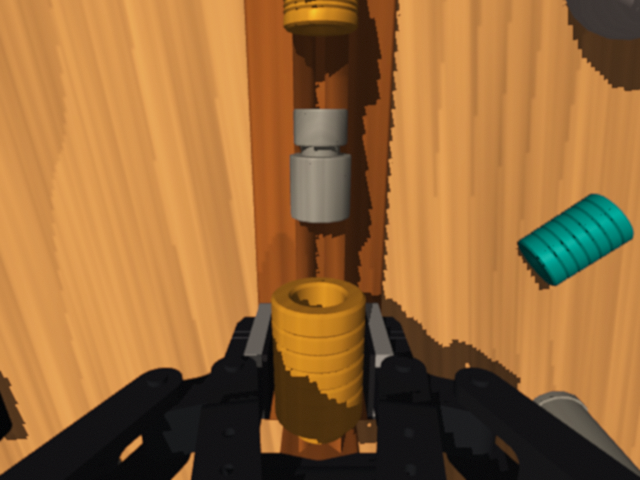

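Run:
```python
from h import *
im=cv2.imread('pics/w5.png'); cv2.imwrite('pics/w5c.png',cv2.resize(im[265:450,255:385],None,fx=3.2,fy=3.2,interpolation=cv2.INTER_CUBIC))
c=np.load('w5.npy',allow_pickle=True).item();p,r,s=pose()
for q in [(.022,0,-.0193),(.022,0,-.0193-.015),(.022,0,-.0193+.015),(-.022,0,-.0343),(.022,.015,-.0193),(.022,-.015,-.0193),(.022,0,-.0278),(.022,0,-.0108)]: print(q,(proj(c,p+r.apply(q))-[255,265])*3.2)
```

```text
(0.022, 0, -0.0193) [204.54437221  79.74536578]
(0.022, 0, -0.0343) [204.89113024 147.7542492 ]
(0.022, 0, -0.004300000000000002) [204.26359554  24.67726318]
(-0.022, 0, -0.0343) [204.97686182 547.40149816]
(0.022, 0.015, -0.0193) [353.94944736  79.61100742]
(0.022, -0.015, -0.0193) [55.13490445 79.87972808]
(0.022, 0, -0.0278) [204.73134839 116.41658883]
(0.022, 0, -0.0108) [204.37842379  47.19827254]
```

View pics/w5c.png

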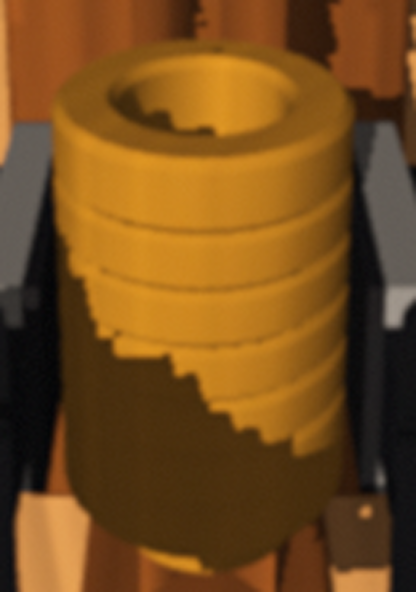

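```bash
cat >> ax.py <<'E'
ROOT=np.array([.5787,-.1449,.125]); HEAD,EL=1.3777,-.077
U=np.array([np.cos(HEAD)*np.cos(EL),np.sin(HEAD)*np.cos(EL),np.sin(EL)])
def tcp_for(s,off,root=None,head=None,el=None,dy=0,dz=0):
    h_=HEAD if head is None else head; e_=EL if el is None else el
    R=target_R(h_,e_); u=R.as_matrix()[:,0]; r=ROOT if root is None else root
    return r+s*u-R.apply(off)+R.apply([0,dy,dz]),R
OFF=np.array([-.0005,0,-.0193])
E
python3 - <<'E'
from ax import *
T=env.camera_info('top');S=env.camera_info('scene')
print('valve top',atz(T,316,155,.1),atz(S,320,296,.1))
P,R=tcp_for(.135,OFF); print(P); go(P,R)
E
```

```text
valve top [0.67078677 0.05733613 0.1       ] [0.66942003 0.05800989 0.1       ]
[ 0.60434031 -0.01376937  0.09533399]
turn(tool,rad) [ 0.003  -0.0771  0.0803] then shift(mm) [-183.7  109.2    2.1] | shift before turn [-191.5   94.1  -12. ]
pos [0.5324 0.1871 0.0833] F [-0.7  1.1 -2.3] Ttool [-0.03 -0.02 -0.01] w 29.1 t 6.9
```

```bash
python3 -m pendant '[[[0.003,-0.077,0.08,0,0,-10,20],[0,0,0,-30,18.2,2,20],[0,0,0,-30,18.2,2,20],[0,0,0,-30,18.2,2,20],[0,0,0,-30,18.2,2,20],[0,0,0,-30,18.2,2,20],[0,0,0,-33,18.2,2,20],[0,0,0,0,0,0,20],[0,0,0,0,0,0,20],[0,0,0,0,0,0,20]]]'
python3 - <<'E'
from ax import *
P,R=tcp_for(.135,OFF); go(P,R)
np.save('w6.npy',np.array(env.camera_info('wrist'),dtype=object),allow_pickle=True)
cv2.imwrite('pics/w6.png',env.grab_frame('wrist')[:,:,::-1])
for n in('top','scene'):cv2.imwrite(f'pics/{n}6.png',env.grab_frame(n)[:,:,::-1])
t=cv2.imread('pics/top6.png');s=cv2.imread('pics/scene6.png')
a=cv2.resize(t[140:260,330:510],None,fx=4,fy=4,interpolation=cv2.INTER_CUBIC)
b=cv2.resize(s[190:310,150:330],None,fx=4,fy=4,interpolation=cv2.INTER_CUBIC)
cv2.imwrite('pics/t6c.png',a);cv2.imwrite('pics/s6c.png',b)
E
```

```text
t: 7.9
position: [0.6042, -0.013, 0.0949]
orientation: [0.024, 0.771, 0.636, -0.03]
ft_force: [0.7, 0.1, -0.9]
grip_width: 0.029
turn(tool,rad) [-0.0009 -0.      0.0012] then shift(mm) [-0.8  0.3 -0.4] | shift before turn [-0.8  0.3 -0.4]
pos [ 0.6042 -0.013   0.0949] F [ 0.7  0.1 -0.9] Ttool [ 0.18 -0.02  0.02] w 29.0 t 7.9
```

View pics/w6.png

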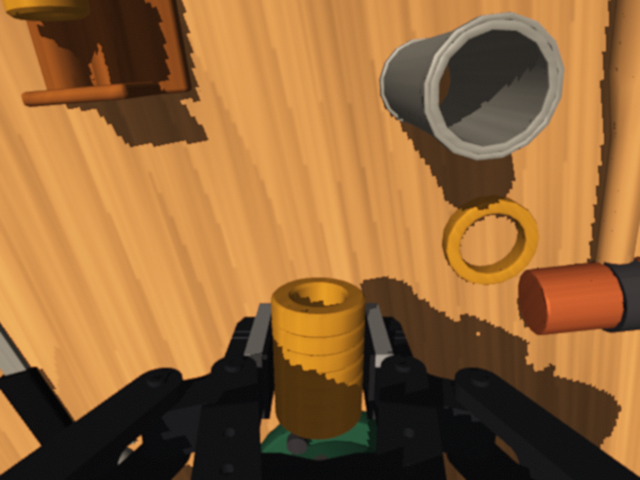

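View pics/t6c.png

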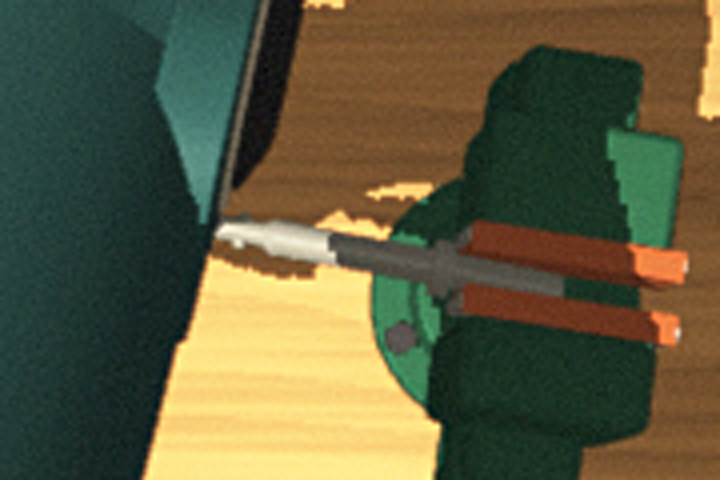

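View pics/s6c.png

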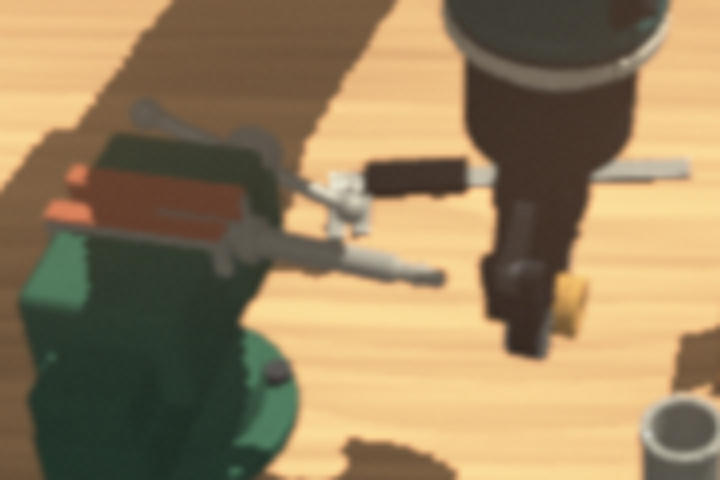

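```bash
python3 -m pendant '[[[0,0,0,-5,0.3,-0.4,20],[0,0,0,-5,0,0,20],[0,0,0,-5,0,0,20],[0,0,0,-5,0,0,20],[0,0,0,-4,0,0,20],[0,0,0,-4,0,0,20],[0,0,0,-3,0,0,20],[0,0,0,0,0,0,20]]]'
python3 - <<'E'
from ax import *
P,R=tcp_for(.104,OFF); go(P,R)
E
```

```text
t: 8.85
position: [0.5988, -0.0449, 0.0983]
orientation: [0.025, 0.772, 0.635, -0.03]
ft_force: [-0.1, -0.1, -0.2]
grip_width: 0.0291
turn(tool,rad) [ 0.0001  0.0003 -0.0005] then shift(mm) [ 0.7 -0.6  0.5] | shift before turn [ 0.7 -0.6  0.5]
pos [ 0.5988 -0.0449  0.0983] F [-0.1 -0.1 -0.2] Ttool [ 0.1  -0.03  0.  ] w 29.1 t 8.85
```

```bash
python3 -m pendant '[[[0,0,0,-2,-0.4,0.4,20],[0,0,0,-2,0,0,20],[0,0,0,-2,0,0,20],[0,0,0,-2,0,0,20]]]'
python3 - <<'E'
from ax import *
P,R=tcp_for(.096,OFF); go(P,R)
for n in('top','scene'):cv2.imwrite(f'pics/{n}7.png',env.grab_frame(n)[:,:,::-1])
t=cv2.imread('pics/top7.png');s=cv2.imread('pics/scene7.png')
b=cv2.resize(s[210:290,190:290],None,fx=8,fy=7.5,interpolation=cv2.INTER_CUBIC)
cv2.imwrite('pics/s7c.png',b)
go(P,R)
E
```

```text
t: 9.25
position: [0.597, -0.0522, 0.0985]
orientation: [0.025, 0.771, 0.635, -0.03]
ft_force: [-0.3, -0.3, -0.9]
grip_width: 0.0293
turn(tool,rad) [0.0002 0.0001 0.0002] then shift(mm) [ 0.3 -0.2  0.1] | shift before turn [ 0.3 -0.2  0.1]
pos [ 0.597  -0.0522  0.0985] F [-0.3 -0.3 -0.9] Ttool [ 0.09 -0.09  0.01] w 29.3 t 9.25
turn(tool,rad) [ 0.0001  0.0002 -0.0004] then shift(mm) [ 0.6 -0.2  0.1] | shift before turn [ 0.6 -0.2  0.1]
pos [ 0.5969 -0.0525  0.0985] F [ 0.1  0.6 -0.6] Ttool [0.06 0.02 0.01] w 29.0 t 9.35
```

View pics/s7c.png

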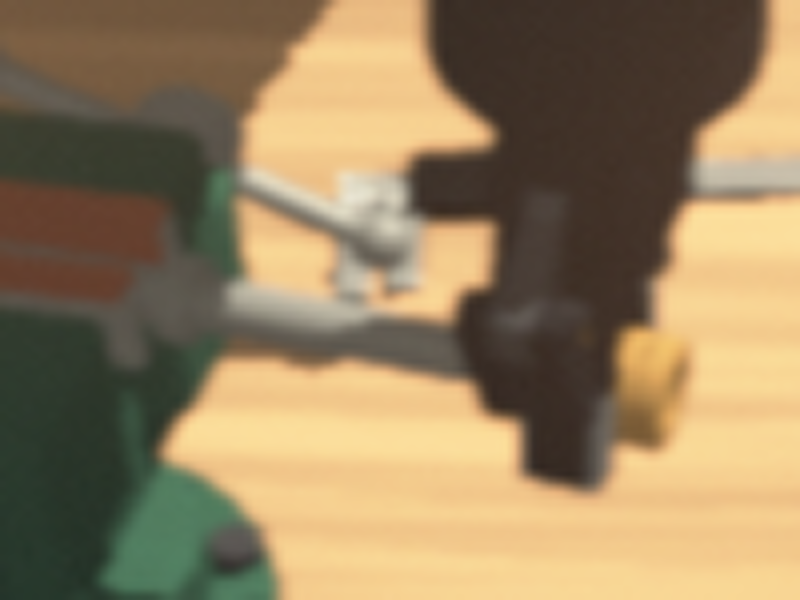

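```bash
python3 -m pendant '[[[0,0,0,-1.5,-0.2,0,20],[0,0,0,-1.5,0,0,20],[0,0,0,-1.5,0,0,20]]]'
python3 -m pendant '[[[0,0,0,-1,0,0,20],[0,0,0,-1,0,0,20]]]'
python3 -m pendant '[[[0,0,0,-1,0,0,20],[0,0,0,-1,0,0,20]]]'
python3 - <<'E'
from ax import *
P,R=tcp_for(.087,OFF); go(P,R)
E
```

```text
t: 9.65
position: [0.596, -0.0566, 0.0988]
orientation: [0.025, 0.771, 0.635, -0.03]
ft_force: [0.6, 0.9, -1.5]
grip_width: 0.0294
t: 9.85
position: [0.5956, -0.0585, 0.099]
orientation: [0.025, 0.771, 0.635, -0.03]
ft_force: [1.5, -0.1, -1.9]
grip_width: 0.0292
t: 10.05
position: [0.5952, -0.0605, 0.0991]
orientation: [0.025, 0.771, 0.635, -0.03]
ft_force: [2.1, 0.5, -1.9]
grip_width: 0.0291
turn(tool,rad) [0.0001 0.0002 0.0001] then shift(mm) [-0.3  0.   0.1] | shift before turn [-0.3  0.   0.1]
pos [ 0.5952 -0.0605  0.0991] F [ 2.1  0.5 -1.9] Ttool [ 0.13 -0.34  0.04] w 29.1 t 10.05
```

```bash
python3 -m pendant '[[[0,0,0,-1,0.3,0,20],[0,0,0,-1.5,0,0,20]]]'
python3 -m pendant '[[[0,0,0,-1.5,0,0,20],[0,0,0,-1.5,0,0,20]]]'
python3 - <<'E'
from ax import *
P,R=tcp_for(.0815,OFF); go(P,R)
E
```

```text
t: 10.25
position: [0.5949, -0.063, 0.0992]
orientation: [0.024, 0.771, 0.635, -0.03]
ft_force: [-0.5, 0.0, -1.9]
grip_width: 0.0292
t: 10.45
position: [0.5943, -0.066, 0.0995]
orientation: [0.024, 0.771, 0.635, -0.03]
ft_force: [0.0, 0.4, -1.3]
grip_width: 0.0293
turn(tool,rad) [-0.      0.0002 -0.    ] then shift(mm) [-0.2 -0.2  0.1] | shift before turn [-0.2 -0.2  0.1]
pos [ 0.5943 -0.066   0.0995] F [ 0.   0.4 -1.3] Ttool [ 0.07 -0.05 -0.05] w 29.3 t 10.45
```

Free again after the small side correction, so I carry on.

```bash
python3 -m pendant '[[[0,0,0,-2.5,0,0,20],[0,0,0,-2.5,0,0,20]]]'
python3 -m pendant '[[[0,0,0,-2.5,0,0,20],[0,0,0,-2.5,0,0,20]]]'
python3 -m pendant '[[[0,0,0,-2.5,0,0,20],[0,0,0,-2.5,0,0,20]]]'
python3 - <<'E'
from ax import *
P,R=tcp_for(.0665,OFF); go(P,R)
E
```

```text
t: 10.65
position: [0.5934, -0.0709, 0.0999]
orientation: [0.025, 0.771, 0.635, -0.03]
ft_force: [0.9, -0.6, -0.8]
grip_width: 0.0291
t: 10.85
position: [0.5924, -0.0759, 0.1003]
orientation: [0.025, 0.771, 0.635, -0.03]
ft_force: [-0.0, 0.9, -1.5]
grip_width: 0.0294
t: 11.05
position: [0.5915, -0.0807, 0.1007]
orientation: [0.025, 0.771, 0.635, -0.03]
ft_force: [0.3, 0.8, -1.4]
grip_width: 0.0295
turn(tool,rad) [0.0002 0.0001 0.    ] then shift(mm) [-0.1 -0.3  0.1] | shift before turn [-0.1 -0.3  0.1]
pos [ 0.5915 -0.0807  0.1007] F [ 0.3  0.8 -1.4] Ttool [ 0.08 -0.08 -0.04] w 29.5 t 11.05
```

```bash
python3 -m pendant '[[[0,0,0,-3,0,0,20],[0,0,0,-3,0,0,20],[0,0,0,-3,0,0,20]]]'
python3 -m pendant '[[[0,0,0,-3,0,0,20],[0,0,0,-3,0,0,20],[0,0,0,-3,0,0,20]]]'
python3 -m pendant '[[[0,0,0,-3,0,0,20],[0,0,0,-3,0,0,20],[0,0,0,-3,0,0,20]]]'
python3 - <<'E'
from ax import *
P,R=tcp_for(.0395,OFF); go(P,R)
E
```

```text
t: 11.35
position: [0.5898, -0.0896, 0.1014]
orientation: [0.025, 0.771, 0.635, -0.03]
ft_force: [0.5, -0.8, -2.0]
grip_width: 0.0289
t: 11.65
position: [0.5881, -0.0984, 0.1021]
orientation: [0.025, 0.771, 0.635, -0.03]
ft_force: [0.9, 0.0, -0.8]
grip_width: 0.0292
t: 11.95
position: [0.5863, -0.1072, 0.1028]
orientation: [0.025, 0.771, 0.635, -0.03]
ft_force: [0.1, 0.1, -1.3]
grip_width: 0.0292
turn(tool,rad) [0.0001 0.0001 0.0001] then shift(mm) [-0.1 -0.3  0.1] | shift before turn [-0.1 -0.3  0.1]
pos [ 0.5863 -0.1072  0.1028] F [ 0.1  0.1 -1.3] Ttool [ 0.04 -0.    0.01] w 29.2 t 11.95
```

```bash
python3 -m pendant '[[[0,0,0,-3,0,0,20],[0,0,0,-3,0,0,20],[0,0,0,-3,0,0,20]]]'
python3 -m pendant '[[[0,0,0,-1.5,0,0,20],[0,0,0,-1.5,0,0,20],[0,0,0,-1,0,0,20]]]'
python3 - <<'E'
from ax import *
P,R=tcp_for(.022,OFF); go(P,R)
E
```

```text
t: 12.25
position: [0.5846, -0.116, 0.1035]
orientation: [0.025, 0.771, 0.635, -0.03]
ft_force: [0.2, 0.3, -1.7]
grip_width: 0.0294
t: 12.55
position: [0.5839, -0.1197, 0.1037]
orientation: [0.025, 0.771, 0.635, -0.03]
ft_force: [0.5, 0.0, -2.0]
grip_width: 0.0289
turn(tool,rad) [0.0001 0.0001 0.0001] then shift(mm) [-4.8 -0.2  0.1] | shift before turn [-4.8 -0.2  0.1]
pos [ 0.5839 -0.1197  0.1037] F [ 0.5  0.  -2. ] Ttool [ 0.14 -0.02  0.03] w 28.9 t 12.55
```

```bash
python3 -m pendant '[[[0,0,0,-1,0,0,20],[0,0,0,-1,0,0,20]]]'
python3 -m pendant '[[[0,0,0,-0.7,0,0,20],[0,0,0,-0.5,0,0,20]]]'
python3 -m pendant '[[[0,0,0,-0.5,0,0,20]]]'
python3 -m pendant '[[[0,0,0,-0.5,0,0,20]]]'
```

```text
t: 12.75
position: [0.5835, -0.1216, 0.1039]
orientation: [0.025, 0.771, 0.635, -0.03]
ft_force: [-0.7, -0.2, -1.3]
grip_width: 0.0293
t: 12.95
position: [0.5833, -0.1228, 0.104]
orientation: [0.025, 0.771, 0.635, -0.03]
ft_force: [0.8, 0.0, -1.3]
grip_width: 0.0296
t: 13.05
position: [0.5832, -0.1233, 0.1041]
orientation: [0.025, 0.771, 0.635, -0.03]
ft_force: [-0.1, -0.1, -1.7]
grip_width: 0.0293
t: 13.15
position: [0.5831, -0.1238, 0.1041]
orientation: [0.025, 0.771, 0.635, -0.03]
ft_force: [-0.8, -0.3, -1.3]
grip_width: 0.0291
```

Run:
```python
from ax import *
P,R=tcp_for(.022,OFF); go(P,R)
```

```text
turn(tool,rad) [0.0001 0.0001 0.0001] then shift(mm) [-0.6 -0.3  0.1] | shift before turn [-0.6 -0.3  0.1]
pos [ 0.5831 -0.1238  0.1041] F [-0.8 -0.3 -1.3] Ttool [0.1  0.02 0.05] w 29.1 t 13.15
```

```bash
python3 -m pendant '[[[0,0,0,-0.5,0,0,20]]]'
python3 -m pendant '[[[0,0,0,-0.5,0,0,20]]]'
python3 -m pendant '[[[0,0,0,-0.5,0,0,20]]]'
python3 -m pendant '[[[0,0,0,-0.5,0,0,20]]]'
```

```text
t: 13.25
position: [0.583, -0.1243, 0.1041]
orientation: [0.025, 0.771, 0.635, -0.03]
ft_force: [0.6, 0.5, -1.2]
grip_width: 0.0292
t: 13.35
position: [0.583, -0.1243, 0.1041]
orientation: [0.024, 0.771, 0.635, -0.03]
ft_force: [0.1, 3.9, -1.1]
grip_width: 0.0293
t: 13.45
position: [0.583, -0.1244, 0.1042]
orientation: [0.024, 0.771, 0.635, -0.029]
ft_force: [0.2, 6.5, -1.2]
grip_width: 0.0294
t: 13.55
position: [0.583, -0.1245, 0.1041]
orientation: [0.024, 0.771, 0.636, -0.029]
ft_force: [0.9, 9.0, -0.9]
grip_width: 0.0291
```

```bash
python3 -m pendant '[[[0,0,0,1,0,0,20],[0,0,0,0,0,0,31],[0,0,0,0,0,0,40],[0,0,0,0,0,0,50],[0,0,0,0,0,0,60],[0,0,0,0,0,0,60]]]'
python3 - <<'E'
from ax import *
cv2.imwrite('pics/w8.png',env.grab_frame('wrist')[:,:,::-1])
P,R=tcp_for(.022,OFF); go(P,R)
E
```

```text
t: 14.15
position: [0.5829, -0.1249, 0.1042]
orientation: [0.025, 0.771, 0.635, -0.03]
ft_force: [0.4, -0.1, 0.6]
grip_width: 0.0602
turn(tool,rad) [ 0.0001  0.0002 -0.    ] then shift(mm) [ 0.5 -0.3  0.1] | shift before turn [ 0.5 -0.3  0.1]
pos [ 0.5829 -0.1248  0.1042] F [-0.6  0.   0.1] Ttool [ 0.09  0.01 -0.03] w 60.0 t 14.2
```

View pics/w8.png

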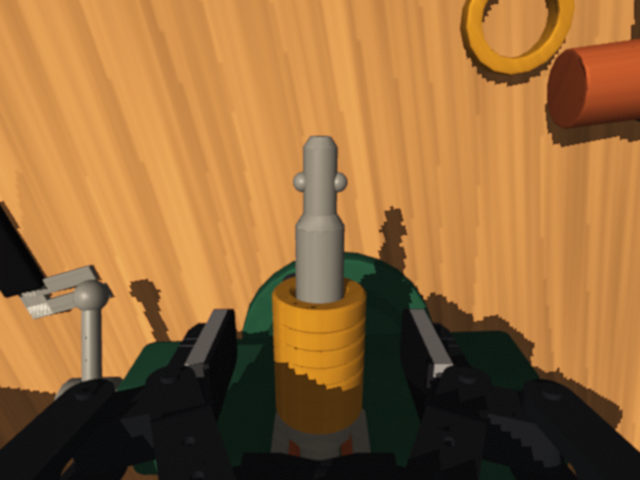

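The sleeve sits at (319,355), home against the flange, with the mandrel running straight up the image through it. Next, the bush.

```bash
python3 -m pendant '[[[0,0,0,0,0,-10,60],[0,0,0,0,0,-25,60],[0,0,0,0,0,-35,60],[0,0,0,0,0,-5,60]]]'
python3 - <<'E'
from ax import *
R=target_R(1.46); go(np.array([.5263,.1266,.11]),R)
E
```

```text
t: 14.6
position: [0.5856, -0.1194, 0.1832]
orientation: [0.026, 0.771, 0.635, -0.028]
ft_force: [0.4, 1.0, 0.2]
grip_width: 0.0597
turn(tool,rad) [ 0.002   0.0765 -0.0824] then shift(mm) [237.9 -86.2  73.2] | shift before turn [ 234.9 -105.8   54.9]
pos [ 0.5856 -0.1194  0.1832] F [0.4 1.  0.2] Ttool [ 0.07 -0.03  0.01] w 59.7 t 14.6
```

```bash
python3 -m pendant '[[[0.002,0.076,-0.082,0,0,0,60],[0,0,0,40,-14.4,4,60],[0,0,0,40,-14.4,8,60],[0,0,0,40,-14.4,15,60],[0,0,0,40,-14.4,15,60],[0,0,0,40,-14.4,15,60],[0,0,0,38,-14.2,15,60],[0,0,0,0,0,0,60],[0,0,0,0,0,0,60]]]'
python3 - <<'E'
from ax import *
np.save('w9.npy',np.array(env.camera_info('wrist'),dtype=object),allow_pickle=True)
cv2.imwrite('pics/w9.png',env.grab_frame('wrist')[:,:,::-1])
R=target_R(1.46); go(np.array([.5263,.1266,.031]),R)
E
```

```text
t: 15.5
position: [0.5242, 0.1276, 0.1073]
orientation: [-0.002, 0.745, 0.667, -0.002]
ft_force: [-0.2, -0.9, 0.1]
grip_width: 0.06
turn(tool,rad) [-0.0046  0.0011 -0.0005] then shift(mm) [ 0.3  1.6 76.6] | shift before turn [ 0.4  2.  76.6]
pos [0.5247 0.1265 0.1076] F [-0.3  0.3  0.2] Ttool [-0.04 -0.01 -0.01] w 59.9 t 15.55
```

View pics/w9.png

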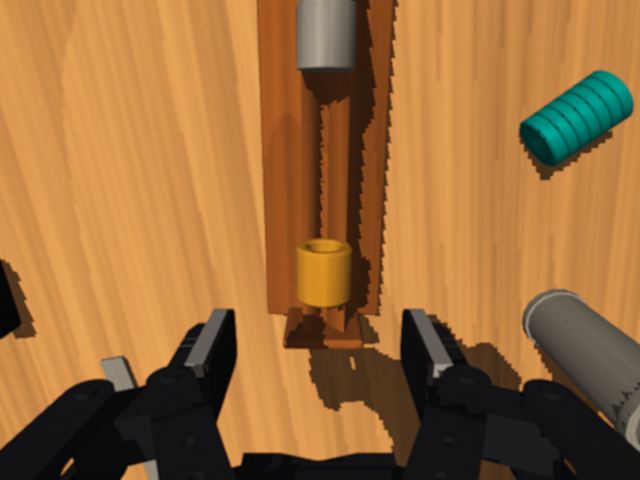

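```bash
python3 -m pendant '[[[-0.004,0.001,0,0.3,1.7,15,60],[0,0,0,0,0,20,60],[0,0,0,0,0,20,60],[0,0,0,0,0,14,60],[0,0,0,0,0,7,55],[0,0,0,0,0,0,50],[0,0,0,0,0,0,50]]]'
python3 - <<'E'
from ax import *
cv2.imwrite('pics/w10.png',env.grab_frame('wrist')[:,:,::-1])
R=target_R(1.46); go(np.array([.5263,.1266,.031]),R)
E
```

```text
t: 16.25
position: [0.5264, 0.1269, 0.0318]
orientation: [-0.0, 0.745, 0.667, 0.0]
ft_force: [-0.6, -0.1, 0.8]
grip_width: 0.05
turn(tool,rad) [-0.0002 -0.0006 -0.0007] then shift(mm) [-0.5 -0.1  0.9] | shift before turn [-0.5 -0.1  0.9]
pos [0.5265 0.1271 0.0319] F [ 0.7 -0.8  0.7] Ttool [0.01 0.02 0.03] w 50.0 t 16.3
```

View pics/w10.png

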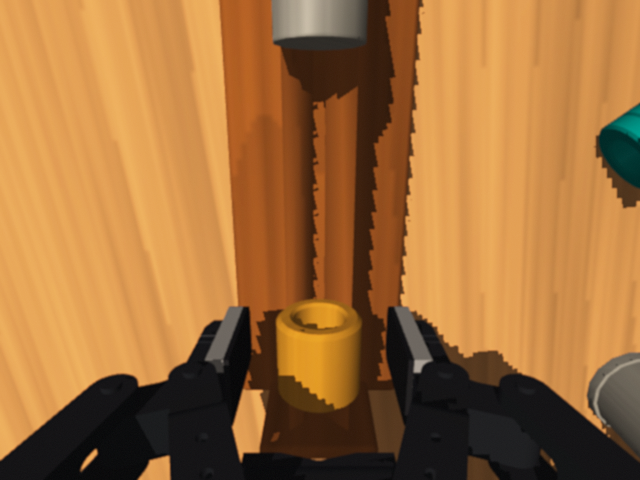

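```bash
python3 -m pendant '[[[0,0,0,-0.3,0,1,40],[0,0,0,0,0,0,34],[0,0,0,0,0,0,30],[0,0,0,0,0,0,24],[0,0,0,0,0,0,18],[0,0,0,0,0,0,18],[0,0,0,0,0,0,18]]]' 35
python3 - <<'E'
from ax import *
R=target_R(1.46); go(np.array([.5263,.1266,.031]),R)
E
python3 -m pendant '[[[0,0,0,0,0,-2,18],[0,0,0,0,0,-4,18],[0,0,0,0,0,-8,18],[0,0,0,0,0,-15,18],[0,0,0,0,0,-15,18],[0,0,0,0,0,-12,18],[0,0,0,0,0,0,18]]]'
python3 - <<'E'
from ax import *
np.save('w11.npy',np.array(env.camera_info('wrist'),dtype=object),allow_pickle=True)
cv2.imwrite('pics/w11.png',env.grab_frame('wrist')[:,:,::-1])
P,R=tcp_for(.118,OFF); go(P,R)
E
```

```text
t: 17.0
position: [0.5266, 0.1269, 0.0306]
orientation: [-0.0, 0.745, 0.667, 0.0]
ft_force: [3.3, -0.1, 7.0]
grip_width: 0.0273
turn(tool,rad) [ 0.0002 -0.0005 -0.0004] then shift(mm) [-0.3 -0.3 -0.4] | shift before turn [-0.3 -0.3 -0.4]
pos [0.5266 0.1269 0.0306] F [ 3.3 -0.1  7. ] Ttool [-0.   -0.74 -0.05] w 27.3 t 17.0
t: 17.7
position: [0.5269, 0.1272, 0.0883]
orientation: [-0.0, 0.745, 0.667, 0.001]
ft_force: [-0.1, -0.3, -1.2]
grip_width: 0.0274
turn(tool,rad) [ 0.0035 -0.0782  0.0822] then shift(mm) [-140.6  103.5    1.4] | shift before turn [-148.4   91.7   -9.6]
pos [0.5264 0.1272 0.0872] F [ 0.  -0.7 -0.9] Ttool [-0.01 -0.02  0.02] w 27.3 t 17.75
```

View pics/w11.png

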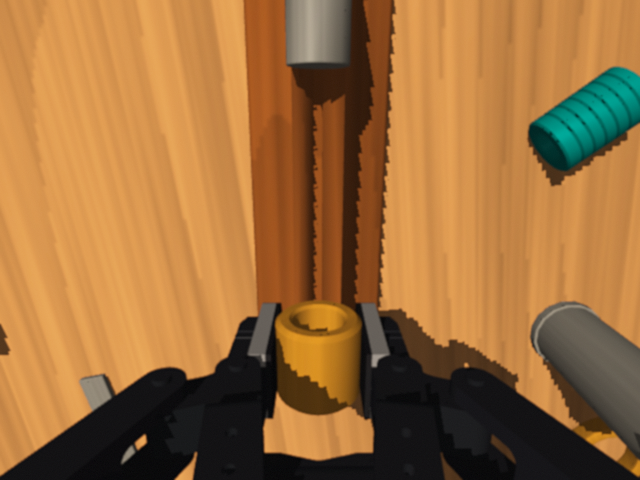

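```bash
python3 -m pendant '[[[0.0035,-0.078,0.082,0,0,-8,18],[0,0,0,-28,20,2,18],[0,0,0,-28,21,2,18],[0,0,0,-28,21,2,18],[0,0,0,-28,21,2,18],[0,0,0,-28,20.8,1.5,18],[0,0,0,0,0,0,18],[0,0,0,0,0,0,18],[0,0,0,0,0,0,18]]]'
python3 - <<'E'
from ax import *
P,R=tcp_for(.118,OFF,dy=.00025); go(P,R)
E
```

```text
t: 18.65
position: [0.6005, -0.0298, 0.0949]
orientation: [0.024, 0.771, 0.636, -0.031]
ft_force: [-0.5, 0.9, -0.2]
grip_width: 0.027
turn(tool,rad) [-0.0023  0.0007  0.001 ] then shift(mm) [-0.6  1.  -1.7] | shift before turn [-0.6  1.  -1.7]
pos [ 0.6005 -0.0298  0.0949] F [-0.5  0.9 -0.2] Ttool [ 0.08 -0.02  0.01] w 27.0 t 18.65
```

```bash
python3 -m pendant '[[[-0.002,0,0.001,-0.6,1,-1.7,18],[0,0,0,-4,0,0,18],[0,0,0,-4,0,0,18],[0,0,0,-4,0,0,18],[0,0,0,-4,0,0,18],[0,0,0,-4,0,0,18],[0,0,0,0,0,0,18]]]'
python3 - <<'E'
from ax import *
P,R=tcp_for(.096,OFF,dy=.00025); go(P,R)
E
```

```text
t: 19.35
position: [0.5978, -0.0518, 0.0989]
orientation: [0.025, 0.772, 0.634, -0.03]
ft_force: [-0.4, 0.7, -0.7]
grip_width: 0.0273
turn(tool,rad) [ 0.0006  0.0012 -0.0019] then shift(mm) [-0.2 -0.6  0.5] | shift before turn [-0.2 -0.6  0.5]
pos [ 0.5978 -0.0518  0.0989] F [-0.4  0.7 -0.7] Ttool [ 0.07 -0.04  0.02] w 27.3 t 19.35
```

```bash
python3 -m pendant '[[[0,0,-0.001,-1.5,-0.4,0.4,18],[0,0,0,-1.5,0,0,18],[0,0,0,-1.5,0,0,18]]]'
python3 -m pendant '[[[0,0,0,-1.5,0,0,18],[0,0,0,-1.5,0,0,18],[0,0,0,-1,0,0,18]]]'
python3 - <<'E'
from ax import *
P,R=tcp_for(.0875,OFF,dy=.00025); go(P,R)
E
```

```text
t: 19.65
position: [0.5967, -0.0554, 0.0987]
orientation: [0.025, 0.771, 0.635, -0.03]
ft_force: [-0.1, -0.8, -0.8]
grip_width: 0.0271
t: 19.95
position: [0.5959, -0.0595, 0.099]
orientation: [0.025, 0.771, 0.635, -0.03]
ft_force: [-0.7, 0.1, -0.5]
grip_width: 0.027
turn(tool,rad) [ 0.0006  0.0011 -0.0002] then shift(mm) [-0.9 -0.2  0.1] | shift before turn [-0.9 -0.2  0.1]
pos [ 0.5959 -0.0595  0.099 ] F [-0.7  0.1 -0.5] Ttool [ 0.05 -0.05 -0.01] w 27.0 t 19.95
```

```bash
python3 -m pendant '[[[0,0,0,-1.2,0,0,18],[0,0,0,-1.2,0,0,18],[0,0,0,-1.2,0,0,18]]]'
python3 -m pendant '[[[0,0,0,-1.2,0,0,18],[0,0,0,-1.2,0,0,18]]]'
python3 -m pendant '[[[0,0,0,-1.2,0,0,18],[0,0,0,-1.2,0,0,18]]]'
python3 -m pendant '[[[0,0,0,-1.2,0,0,18],[0,0,0,-1.2,0,0,18]]]'
python3 - <<'E'
from ax import *
P,R=tcp_for(.0765,OFF,dy=.00025); go(P,R)
E
```

```text
t: 20.25
position: [0.5952, -0.0629, 0.0993]
orientation: [0.025, 0.771, 0.635, -0.03]
ft_force: [-0.4, 0.6, -0.8]
grip_width: 0.0272
t: 20.45
position: [0.5948, -0.0653, 0.0995]
orientation: [0.025, 0.771, 0.635, -0.03]
ft_force: [-0.6, -0.1, -0.9]
grip_width: 0.0266
t: 20.65
position: [0.5943, -0.0676, 0.0997]
orientation: [0.025, 0.771, 0.635, -0.03]
ft_force: [0.5, -0.3, -1.1]
grip_width: 0.0272
t: 20.85
position: [0.5938, -0.07, 0.0999]
orientation: [0.025, 0.771, 0.635, -0.03]
ft_force: [-0.1, 0.7, -1.1]
grip_width: 0.0271
turn(tool,rad) [0.0005 0.0011 0.    ] then shift(mm) [-1.2 -0.2  0.1] | shift before turn [-1.2 -0.2  0.1]
pos [ 0.5938 -0.07    0.0999] F [-0.1  0.7 -1.1] Ttool [ 0.11 -0.02 -0.  ] w 27.1 t 20.85
```

```bash
python3 -m pendant '[[[0,0,0,-2.5,0,0,18],[0,0,0,-2.5,0,0,18],[0,0,0,-2.5,0,0,18]]]'
python3 -m pendant '[[[0,0,0,-2.5,0,0,18],[0,0,0,-2.5,0,0,18],[0,0,0,-2.5,0,0,18]]]'
python3 -m pendant '[[[0,0,0,-0.8,0,0,18],[0,0,0,-0.8,0,0,18]]]'
python3 -m pendant '[[[0,0,0,-0.8,0,0,18],[0,0,0,-0.6,0,0,18]]]'
python3 - <<'E'
from ax import *
P,R=tcp_for(.058,OFF,dy=.00025); go(P,R)
E
```

```text
t: 21.15
position: [0.5924, -0.0775, 0.1005]
orientation: [0.025, 0.771, 0.635, -0.03]
ft_force: [-0.8, 0.3, -0.5]
grip_width: 0.0272
t: 21.45
position: [0.591, -0.0848, 0.1011]
orientation: [0.025, 0.771, 0.635, -0.03]
ft_force: [-0.1, -0.1, 0.2]
grip_width: 0.027
t: 21.65
position: [0.5907, -0.0862, 0.1012]
orientation: [0.025, 0.771, 0.635, -0.03]
ft_force: [-0.2, 0.6, -0.9]
grip_width: 0.0273
t: 21.85
position: [0.5904, -0.0875, 0.1013]
orientation: [0.025, 0.771, 0.635, -0.03]
ft_force: [0.4, 0.0, -0.5]
grip_width: 0.0269
turn(tool,rad) [0.0006 0.001  0.0001] then shift(mm) [-1.8 -0.2  0.1] | shift before turn [-1.8 -0.2  0.1]
pos [ 0.5904 -0.0875  0.1013] F [ 0.4  0.  -0.5] Ttool [ 0.11 -0.01 -0.08] w 26.9 t 21.85
```

```bash
python3 -m pendant '[[[0,0,0,-0.6,0,0,18]]]'
python3 -m pendant '[[[0,0,0,-0.5,0,0,18]]]'
python3 -m pendant '[[[0,0,0,-0.5,0,0,18]]]'
python3 -m pendant '[[[0,0,0,-0.5,0,0,18]]]'
python3 -m pendant '[[[0,0,0,-0.5,0,0,18]]]'
python3 -m pendant '[[[0,0,0,-0.5,0,0,18]]]'
```

```text
t: 21.95
position: [0.5903, -0.0881, 0.1013]
orientation: [0.025, 0.771, 0.635, -0.03]
ft_force: [-0.2, 0.0, -0.7]
grip_width: 0.0272
t: 22.05
position: [0.5902, -0.0886, 0.1014]
orientation: [0.025, 0.771, 0.635, -0.03]
ft_force: [1.3, -0.0, -1.2]
grip_width: 0.0273
t: 22.15
position: [0.5901, -0.0889, 0.1014]
orientation: [0.025, 0.771, 0.635, -0.03]
ft_force: [-0.3, 2.9, -0.8]
grip_width: 0.0273
t: 22.25
position: [0.5902, -0.089, 0.1014]
orientation: [0.025, 0.771, 0.635, -0.03]
ft_force: [1.2, 5.4, -0.8]
grip_width: 0.0273
t: 22.35
position: [0.5901, -0.089, 0.1014]
orientation: [0.025, 0.771, 0.635, -0.03]
ft_force: [2.2, 8.0, -1.0]
grip_width: 0.0271
t: 22.45
position: [0.5901, -0.0891, 0.1014]
orientation: [0.024, 0.771, 0.636, -0.029]
ft_force: [1.3, 10.1, -0.9]
grip_width: 0.0272
```

```bash
python3 -m pendant '[[[0,0,0,1.2,0,0,18],[0,0,0,0,0,0,28],[0,0,0,0,0,0,36],[0,0,0,0,0,0,45],[0,0,0,0,0,0,55],[0,0,0,0,0,0,55]]]'
python3 - <<'E'
from ax import *
np.save('w12.npy',np.array(env.camera_info('wrist'),dtype=object),allow_pickle=True)
cv2.imwrite('pics/w12.png',env.grab_frame('wrist')[:,:,::-1])
E
```

```text
t: 23.05
position: [0.59, -0.0895, 0.1014]
orientation: [0.025, 0.771, 0.635, -0.03]
ft_force: [1.7, -0.0, 0.5]
grip_width: 0.0549
```

View pics/w12.png

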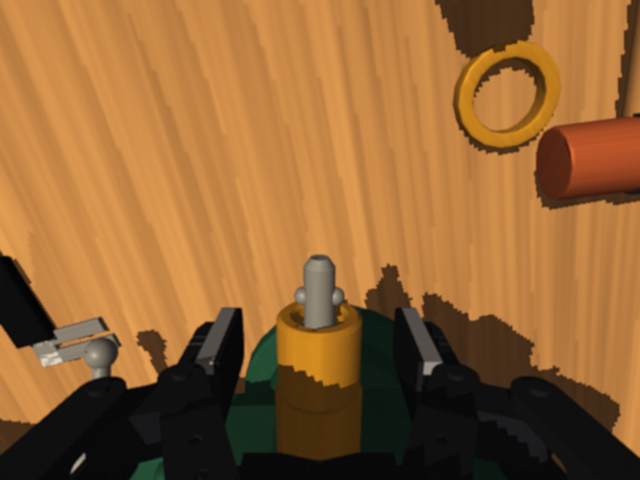

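The bush is on, flush with the sleeve at (319,330), and the nose and balls are clear. Now the cap.

```bash
python3 -m pendant '[[[0,0,0,0,0,-10,55],[0,0,0,0,0,-25,55],[0,0,0,0,0,-35,60],[0,0,0,0,0,-5,60]]]'
python3 - <<'E'
from ax import *
R=target_R(1.46); go(np.array([.546,.295,.12]),R)
E
```

```text
t: 23.5
position: [0.5928, -0.0838, 0.1804]
orientation: [0.027, 0.771, 0.635, -0.028]
ft_force: [0.8, -0.9, 0.4]
grip_width: 0.0602
turn(tool,rad) [ 0.0025  0.0771 -0.0825] then shift(mm) [371.3 -88.4  60.4] | shift before turn [ 366.3 -119.    31.7]
pos [ 0.5928 -0.0838  0.1804] F [ 0.8 -0.9  0.4] Ttool [ 0.07 -0.03  0.01] w 60.2 t 23.5
```

```bash
python3 -m pendant '[[[0.002,0.077,-0.082,0,0,0,60],[0,0,0,41,-9.8,2,60],[0,0,0,41,-9.8,3,60],[0,0,0,41,-9.8,5,60],[0,0,0,41,-9.8,8,60],[0,0,0,41,-9.8,8,60],[0,0,0,41,-9.8,8,60],[0,0,0,41,-9.8,8,60],[0,0,0,41,-9.8,8,60],[0,0,0,41,-9.8,8,60],[0,0,0,0,0,0,60],[0,0,0,0,0,0,60]]]'
python3 - <<'E'
from ax import *
R=target_R(1.46); go(np.array([.546,.295,.12]),R)
np.save('w13.npy',np.array(env.camera_info('wrist'),dtype=object),allow_pickle=True)
im=env.grab_frame('wrist')[:,:,::-1]
cv2.imwrite('pics/w13.png',im)
E
```

```text
t: 24.7
position: [0.5438, 0.2936, 0.1183]
orientation: [-0.001, 0.745, 0.667, -0.002]
ft_force: [0.4, -0.2, 0.5]
grip_width: 0.0599
turn(tool,rad) [-0.0048  0.0013  0.0014] then shift(mm) [ 1.7  2.  -1.7] | shift before turn [ 1.7  2.  -1.8]
pos [0.5438 0.2936 0.1183] F [ 0.4 -0.2  0.5] Ttool [-0.09  0.02  0.03] w 59.9 t 24.7
```

View pics/w13.png

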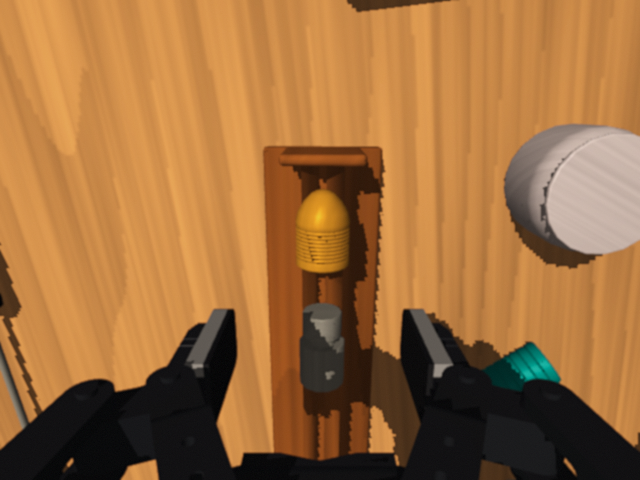

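Run:
```python
from ax import *
c=np.load('w13.npy',allow_pickle=True).item()
print('mouth',atz(c,322.5,272,.064)); print('tip',atz(c,322,190,.05))
m=atz(c,322.5,272,.064)[:2]; u=np.array([.1106,.9939]); ctr=m+.016*u; ctr2=atz(c,322,190,.05)[:2]-.024*u; print(ctr,ctr2)
R=target_R(1.46); go(np.r_[(ctr+ctr2)/2,.0306],R)
```

```text
mouth [0.54507529 0.2926189  0.064     ]
tip [0.5490521  0.33133563 0.05      ]
[0.54684489 0.3085213 ] [0.5463977  0.30748203]
turn(tool,rad) [-0.0044  0.0013 -0.0006] then shift(mm) [15.8  0.6 87.9] | shift before turn [15.9  0.9 87.9]
pos [0.5443 0.2924 0.1185] F [ 0.7 -0.3  0.4] Ttool [-0.05 -0.05 -0.03] w 59.6 t 24.75
```

```bash
python3 -m pendant '[[[-0.004,0.001,0,14,0.8,15,60],[0,0,0,0,0,22,60],[0,0,0,0,0,22,60],[0,0,0,0,0,18,60],[0,0,0,0,0,9.5,55],[0,0,0,0,0,0,50],[0,0,0,0,0,0,50]]]'
python3 - <<'E'
from ax import *
cv2.imwrite('pics/w14.png',env.grab_frame('wrist')[:,:,::-1])
R=target_R(1.46); go(np.array([.5465,.3065,.0306]),R)
E
```

```text
t: 25.45
position: [0.547, 0.3065, 0.0325]
orientation: [-0.0, 0.746, 0.666, 0.0]
ft_force: [-0.5, 0.4, 0.7]
grip_width: 0.0501
turn(tool,rad) [ 0.0003 -0.0009 -0.0007] then shift(mm) [-0.3 -0.5  2.1] | shift before turn [-0.3 -0.5  2.1]
pos [0.547  0.3068 0.0327] F [-0.7  0.2 -0.3] Ttool [-0.02  0.    0.  ] w 49.9 t 25.5
```

View pics/w14.png

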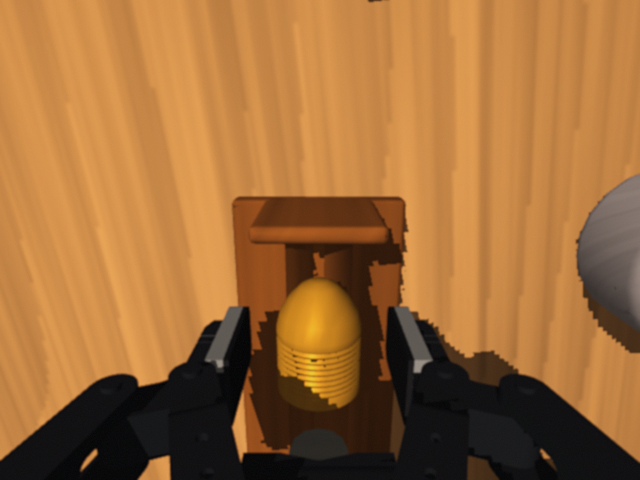

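```bash
python3 -m pendant '[[[0,0,0,0,-0.2,1.9,40],[0,0,0,0,0,0,34],[0,0,0,0,0,0,30],[0,0,0,0,0,0,24],[0,0,0,0,0,0,18],[0,0,0,0,0,0,18],[0,0,0,0,0,0,18]]]' 50
python3 - <<'E'
from ax import *
R=target_R(1.46); go(np.array([.5465,.3065,.0306]),R)
E
python3 -m pendant '[[[0,0,0,0,0,-2,18],[0,0,0,0,0,-4,18],[0,0,0,0,0,-8,18],[0,0,0,0,0,-15,18],[0,0,0,0,0,-15,18],[0,0,0,0,0,-12,18],[0,0,0,0,0,0,18]]]'
python3 - <<'E'
from ax import *
np.save('w15.npy',np.array(env.camera_info('wrist'),dtype=object),allow_pickle=True)
cv2.imwrite('pics/w15.png',env.grab_frame('wrist')[:,:,::-1])
OC=np.array([.0017,0,-.0194])
P,R=tcp_for(.122,OC,dy=.00025); go(P,R)
E
```

```text
t: 26.2
position: [0.547, 0.3068, 0.0304]
orientation: [0.0, 0.745, 0.667, 0.001]
ft_force: [5.6, 0.0, 6.2]
grip_width: 0.0266
turn(tool,rad) [ 0.0009 -0.0009 -0.0007] then shift(mm) [-0.4 -0.5 -0.2] | shift before turn [-0.4 -0.5 -0.2]
pos [0.547  0.3068 0.0304] F [5.6 0.  6.2] Ttool [-0.06 -1.13  0.  ] w 26.6 t 26.2
t: 26.9
position: [0.5471, 0.3073, 0.0883]
orientation: [-0.0, 0.745, 0.667, 0.001]
ft_force: [-0.1, -0.3, -1.7]
grip_width: 0.0268
turn(tool,rad) [ 0.0037 -0.0785  0.0819] then shift(mm) [-318.8  118.5   15.2] | shift before turn [-327.6   92.    -9.8]
pos [0.5466 0.3071 0.087 ] F [ 0.2 -0.1 -1.3] Ttool [ 0.01 -0.    0.04] w 27.1 t 26.95
```

View pics/w15.png

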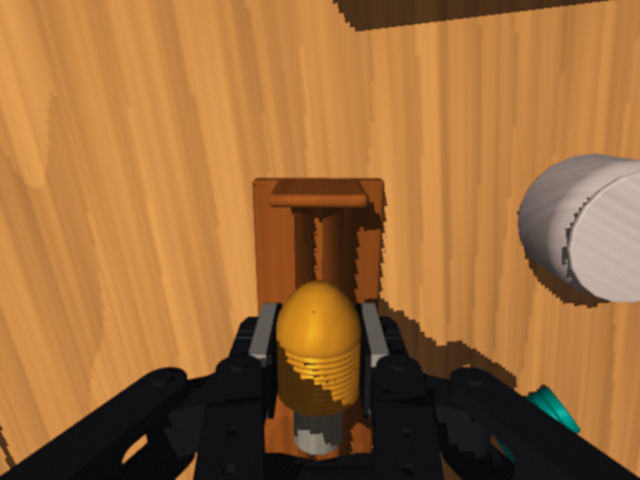

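```bash
python3 -m pendant '[[[0.0037,-0.078,0.082,0,0,-5,18],[0,0,0,-40,14.8,1,18],[0,0,0,-40,14.8,2,18],[0,0,0,-40,14.8,2,18],[0,0,0,-40,14.8,2,18],[0,0,0,-40,14.8,3,18],[0,0,0,-40,14.8,3,18],[0,0,0,-40,14.8,3,18],[0,0,0,-38,14.8,3,18],[0,0,0,0,0,0,18],[0,0,0,0,0,0,18],[0,0,0,0,0,0,18]]]'
python3 - <<'E'
from ax import *
OC=np.array([.0017,0,-.0194])
P,R=tcp_for(.122,OC,dy=.00025); go(P,R)
s=env.grab_frame('scene')[:,:,::-1]
cv2.imwrite('pics/s16c.png',cv2.resize(s[200:290,190:310],None,fx=6.6,fy=6.6,interpolation=cv2.INTER_CUBIC))
E
```

```text
t: 28.15
position: [0.601, -0.0275, 0.0961]
orientation: [0.024, 0.771, 0.636, -0.031]
ft_force: [-0.6, 0.9, -1.3]
grip_width: 0.0272
turn(tool,rad) [-0.0019  0.0006  0.001 ] then shift(mm) [-1.1  0.9 -0.2] | shift before turn [-1.1  0.9 -0.2]
pos [ 0.601  -0.0275  0.0961] F [-0.6  0.9 -1.3] Ttool [ 0.08 -0.02  0.03] w 27.2 t 28.15
```

View pics/s16c.png

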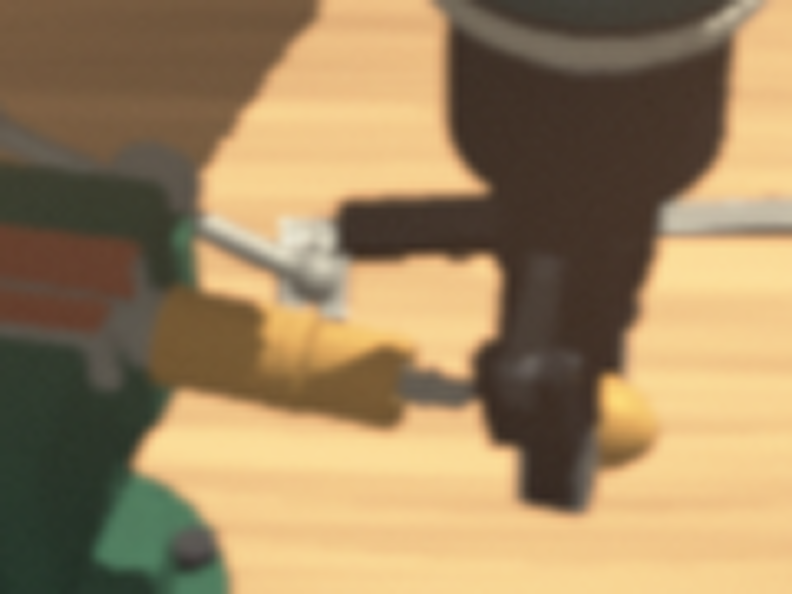

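```bash
python3 -m pendant '[[[-0.002,0,0.001,-1,0.8,-0.2,18],[0,0,0,-3,0,0,18],[0,0,0,-3,0,0,18],[0,0,0,-3,0,0,18],[0,0,0,-2,0,0,18],[0,0,0,0,0,0,18]]]'
python3 - <<'E'
from ax import *
OC=np.array([.0017,0,-.0194])
P,R=tcp_for(.111,OC,dy=.00025); go(P,R)
E
```

```text
t: 28.8
position: [0.5996, -0.0409, 0.0978]
orientation: [0.025, 0.772, 0.635, -0.03]
ft_force: [1.0, -0.2, -0.4]
grip_width: 0.0267
turn(tool,rad) [ 0.0008  0.001  -0.0017] then shift(mm) [ 1.4 -0.4  0.4] | shift before turn [ 1.4 -0.4  0.4]
pos [ 0.5996 -0.0409  0.0978] F [ 1.  -0.2 -0.4] Ttool [ 0.09 -0.07  0.02] w 26.7 t 28.8
```

```bash
python3 -m pendant '[[[0,0,-0.001,-1.2,-0.3,0.3,18],[0,0,0,-1.2,0,0,18]]]'
python3 -m pendant '[[[0,0,0,-1.2,0,0,18],[0,0,0,-1.2,0,0,18]]]'
python3 -m pendant '[[[0,0,0,-1,0,0,18],[0,0,0,-1,0,0,18]]]'
python3 -m pendant '[[[0,0,0,-1,0,0,18],[0,0,0,-1,0,0,18]]]'
python3 - <<'E'
from ax import *
OC=np.array([.0017,0,-.0194])
P,R=tcp_for(.101,OC,dy=.00025); go(P,R)
E
```

```text
t: 29.0
position: [0.5989, -0.0428, 0.0975]
orientation: [0.025, 0.771, 0.635, -0.03]
ft_force: [0.0, 0.8, -1.7]
grip_width: 0.0272
t: 29.2
position: [0.5985, -0.0452, 0.0978]
orientation: [0.025, 0.771, 0.635, -0.03]
ft_force: [0.7, -0.3, -0.5]
grip_width: 0.027
t: 29.4
position: [0.5981, -0.0472, 0.098]
orientation: [0.025, 0.771, 0.635, -0.03]
ft_force: [-0.1, -0.1, -0.5]
grip_width: 0.0267
t: 29.6
position: [0.5977, -0.0491, 0.0981]
orientation: [0.025, 0.771, 0.635, -0.03]
ft_force: [0.4, 0.1, -0.7]
grip_width: 0.0269
turn(tool,rad) [ 0.0008  0.0009 -0.0001] then shift(mm) [-0.1 -0.   0.1] | shift before turn [-0.1 -0.   0.1]
pos [ 0.5977 -0.0491  0.0981] F [ 0.4  0.1 -0.7] Ttool [ 0.08 -0.02 -0.01] w 26.9 t 29.6
```

```bash
python3 -m pendant '[[[0,0,0,-1,0,0,18],[0,0,0,-1,0,0,18]]]'
python3 -m pendant '[[[0,0,0,-0.8,0,0,18],[0,0,0,-0.8,0,0,18]]]'
python3 -m pendant '[[[0,0,0,-0.8,0,0,18]]]'
python3 -m pendant '[[[0,0,0,-0.7,0,0,18]]]'
python3 -m pendant '[[[0,0,0,-0.7,0,0,18]]]'
```

```text
t: 29.8
position: [0.5973, -0.0511, 0.0982]
orientation: [0.025, 0.771, 0.635, -0.03]
ft_force: [0.1, -0.4, -2.0]
grip_width: 0.0268
t: 30.0
position: [0.597, -0.0526, 0.0983]
orientation: [0.025, 0.771, 0.635, -0.03]
ft_force: [0.1, 0.0, -0.6]
grip_width: 0.027
t: 30.1
position: [0.5969, -0.0534, 0.0984]
orientation: [0.025, 0.771, 0.635, -0.03]
ft_force: [0.6, 0.3, -1.5]
grip_width: 0.0272
t: 30.2
position: [0.5969, -0.0539, 0.0985]
orientation: [0.025, 0.771, 0.635, -0.03]
ft_force: [1.4, 1.3, -1.2]
grip_width: 0.0268
t: 30.3
position: [0.5969, -0.0544, 0.0986]
orientation: [0.025, 0.771, 0.635, -0.029]
ft_force: [2.9, 4.3, -1.0]
grip_width: 0.0267
```

```bash
python3 -m pendant '[[[0,0,0,-0.7,0.3,0,18]]]'
python3 -m pendant '[[[0,0,0,-0.6,0,0,18]]]'
python3 -m pendant '[[[0,0,0,-0.6,0,0,18]]]'
```

```text
t: 30.4
position: [0.597, -0.0547, 0.0986]
orientation: [0.025, 0.771, 0.635, -0.029]
ft_force: [1.9, 7.1, -1.5]
grip_width: 0.0269
t: 30.5
position: [0.597, -0.0549, 0.0986]
orientation: [0.025, 0.771, 0.636, -0.029]
ft_force: [2.0, 8.7, -2.1]
grip_width: 0.0269
t: 30.6
position: [0.5969, -0.0551, 0.0986]
orientation: [0.025, 0.771, 0.636, -0.029]
ft_force: [2.0, 9.2, -0.6]
grip_width: 0.027
```

```bash
python3 -m pendant '[[[0,0,0,-0.6,0,0,18]]]'
python3 -m pendant '[[[0,0,0,-0.6,0,0,18]]]'
python3 -m pendant '[[[0,0,0,-0.5,0,0,18]]]'
```

```text
t: 30.7
position: [0.5969, -0.0554, 0.0986]
orientation: [0.024, 0.771, 0.636, -0.029]
ft_force: [1.4, 8.8, -0.9]
grip_width: 0.0267
t: 30.8
position: [0.5967, -0.0562, 0.0987]
orientation: [0.025, 0.771, 0.636, -0.029]
ft_force: [1.9, 6.7, 0.0]
grip_width: 0.027
t: 30.9
position: [0.5965, -0.057, 0.0988]
orientation: [0.025, 0.771, 0.636, -0.029]
ft_force: [2.4, 8.4, -0.7]
grip_width: 0.027
```

```bash
for i in 1; do :; done
python3 -m pendant '[[[0,0,0,-0.6,0,0,18],[0,0,0,-0.6,0,0,18]]]'
python3 -m pendant '[[[0,0,0,-0.6,0,0,18],[0,0,0,-0.6,0,0,18]]]'
python3 -m pendant '[[[0,0,0,-0.6,0,0,18]]]'
```

```text
t: 31.1
position: [0.5962, -0.0591, 0.099]
orientation: [0.025, 0.771, 0.635, -0.03]
ft_force: [1.4, 0.7, 0.7]
grip_width: 0.0266
t: 31.3
position: [0.5957, -0.0612, 0.0991]
orientation: [0.025, 0.772, 0.635, -0.03]
ft_force: [1.3, -0.7, -0.5]
grip_width: 0.0268
t: 31.4
position: [0.5957, -0.0615, 0.0991]
orientation: [0.025, 0.772, 0.635, -0.03]
ft_force: [0.9, 0.3, -0.7]
grip_width: 0.0269
```

```bash
python3 -m pendant '[[[0,0,0,-0.6,0,0,18]]]'
python3 -m pendant '[[[0,0,0,-0.6,0,0,18]]]'
python3 -m pendant '[[[0,0,0,-0.6,0,0,18]]]'
python3 -m pendant '[[[0,0,0,-0.6,0,0,18]]]'
```

```text
t: 31.5
position: [0.5956, -0.0617, 0.0991]
orientation: [0.025, 0.771, 0.635, -0.03]
ft_force: [1.7, 3.1, -0.7]
grip_width: 0.0268
t: 31.6
position: [0.5956, -0.0618, 0.0991]
orientation: [0.025, 0.771, 0.635, -0.029]
ft_force: [2.8, 6.6, -1.1]
grip_width: 0.0267
t: 31.7
position: [0.5956, -0.0619, 0.0991]
orientation: [0.025, 0.771, 0.635, -0.029]
ft_force: [2.6, 8.7, -1.7]
grip_width: 0.0267
t: 31.8
position: [0.5956, -0.0619, 0.0991]
orientation: [0.025, 0.771, 0.636, -0.029]
ft_force: [3.6, 11.8, -2.3]
grip_width: 0.0268
```

```bash
python3 -m pendant '[[[0,0,0,1.8,-0.3,0,18],[0,0,0,0,0,0,18],[0,0,0,0,0,0,28],[0,0,0,0,0,0,36],[0,0,0,0,0,0,45],[0,0,0,0,0,0,55],[0,0,0,0,0,0,55]]]'
python3 - <<'E'
from ax import *
np.save('w17.npy',np.array(env.camera_info('wrist'),dtype=object),allow_pickle=True)
cv2.imwrite('pics/w17.png',env.grab_frame('wrist')[:,:,::-1])
E
```

```text
t: 32.5
position: [0.5951, -0.0619, 0.0991]
orientation: [0.025, 0.771, 0.635, -0.03]
ft_force: [-0.5, -0.5, -0.2]
grip_width: 0.055
```

View pics/w17.png

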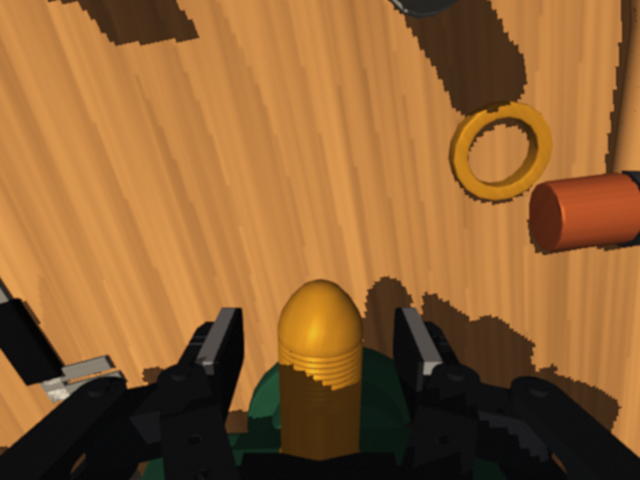

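Retreat upwards, then back, and check from above and with the other cameras.

```bash
python3 -m pendant '[[[0,0,0,0,0,-10,60],[0,0,0,0,0,-25,60],[0,0,0,0,0,-35,70],[0,0,0,0,0,-35,80],[0,0,0,0,0,0,80],[0,0,0,0,0,0,80]]]'
python3 - <<'E'
from ax import *
c=env.camera_info('wrist')
im=env.grab_frame('wrist')[:,:,::-1]; cv2.imwrite('pics/w18.png',im)
s=env.grab_frame('scene')[:,:,::-1]
cv2.imwrite('pics/s18c.png',cv2.resize(s[200:290,170:290],None,fx=6.6,fy=6.6,interpolation=cv2.INTER_CUBIC))
b=np.array([0,0,.0015])
for n,d in(('shoulder',0),('sl/bush',.044),('bush/cap',.072),('cap tip',.112)): print(n,proj(c,ROOT+b+U*d+np.array([0,0,.014 if d not in(.112,) else 0])))
E
```

```text
t: 33.15
position: [0.597, -0.0536, 0.2047]
orientation: [0.025, 0.771, 0.635, -0.029]
ft_force: [0.2, 0.2, -1.0]
grip_width: 0.0801
shoulder [318.20540394 396.43201242]
sl/bush [318.14268062 331.37589054]
bush/cap [318.09904249 286.11476284]
cap tip [317.98989735 207.48338356]
```

View pics/w18.png

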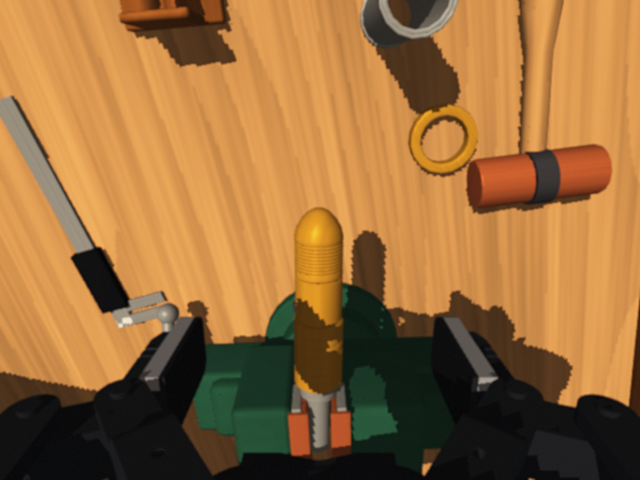

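View pics/s18c.png

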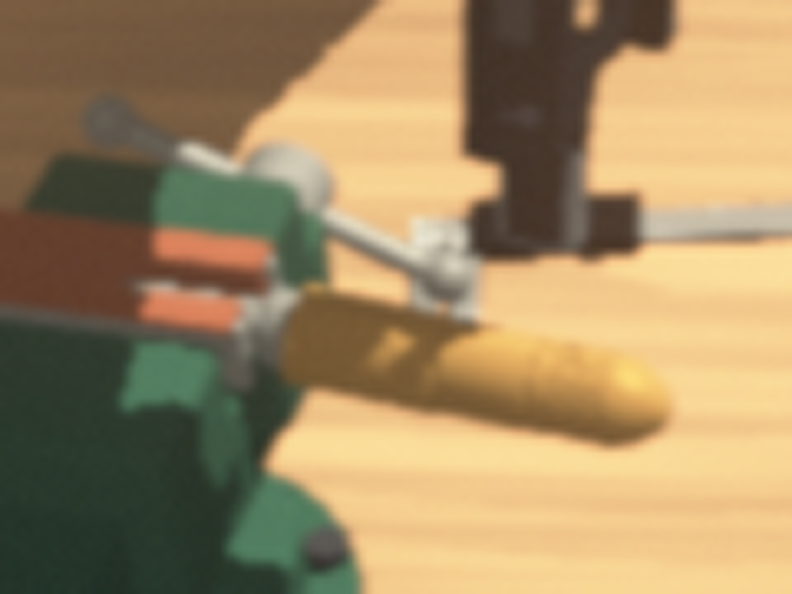

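The picture shows the cap's tip at row 208, against 207.5 predicted for fully home. There is no gap between flange, sleeve, bush and cap, and the gripper is well clear. I'm handing the job in.

Run:
```python
from cell import env
print(env.job_done(), env.get_state()['t'])
```

```text
the job is handed in; nothing more can be done
the job is handed in; nothing more can be done
```

The lap is built up on the mandrel in order: sleeve, bush, then end cap. I handed the job in at about 33 s of the 72 s allowed. No verdict is reported, so "fully home" rests on my own checks below.

- **Finding the line:** Two wrist pictures showed the mandrel pointing about 0.08 rad down and 0.04 rad to one side. I turned the tool to match before threading each part.
- **Pressing home:** I eased each part on until it stopped. The wrist read about 9 N for the sleeve, 10 N for the bush and 12 N for the cap. The cap passed over the spring balls at about 9 N, with a clear drop in force as it snapped in. No wrist reading passed about 13 N, against the 35 N limit, though I read forces only between short moves.
- **Last checks:** The final pictures show no gap between flange, sleeve, bush and cap. The cap's tip is within half a pixel of where it should be when fully home. The gripper was open and about 100 mm clear, and nothing looked moved on the parts of the bench and cradle in view.
- **What disagreed:** The wrist camera put the shoulder about 1.5 mm too high, within its stated accuracy, so I used the given 125 mm height instead. The bush stopped about 0.4 mm short of its calculated home position, which is within the 2 mm allowed.

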